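# Chock a rebuilt valve block tight in its transit crate

### The arm

A 6-joint arm with a two-finger parallel gripper is mounted at the origin on a cart in front of the work surface, level with it; the furniture and walls round the work are solid. World frame = base frame: x ahead of the robot, y to its left, z up, the work surface at z = 0. Lengths are in m, angles in rad, forces in N, time in s.
With the tool pointing down it reaches from about 0.35 to 0.975 m from the base axis. Payload 4.9 kg.
Tool frame: the origin (TCP) lies on the centre line of the jaws, within the pads' length; the fingertips stand 14 mm ahead of it and the grasp point (between the pads) lies 5 mm behind it; y points along the fingers, z is the direction in which the jaws open and shut, and the axes are right-handed (so a half turn about y gives the same grasp; the last joint's range is limited). The gripper opens to 85 mm and grips with 20 to 120 N. Pads are 22 mm wide; open, the fingers measure 114 mm over their backs; the gripper's body (76 mm by 85 mm) begins 54 mm behind the grasp point. The pads swing forward as they close: fully open they stand 13 mm farther back than shut.
Start: joints at [1.101, 0.053, 1.613, -0, 1.476, -0.119], TCP at [0.215, 0.587, 0.213] pointing down, gripper open.
Joint ranges: [-3.01, 3.01], [-1.01, 2.22], [0.06, 2.58], [-1.02, 4.17], [0.09, 2.62], [-3.14, 3.14]. Speed limits (rad/s): [2.57, 2.57, 3.14, 3.14, 3.14, 3.14].

### API

Orientations are given as a rotation vector (axis times angle).
In Python, from station import ctrl gives the robot as it stands.
- The arm moves only by the tool servo_tool, never from a script. Its arguments are lists of equal length, an entry for each row: "delta_pos": the shift along the tool's x, y, z in m, a list of three; "dr": the turn, a rotation vector about the tool's x, y, z in degrees, a list of three; "grip": the opening, from 0 (shut) to 1 (fully open). In form: {"delta_pos": [[x, y, z], ...], "dr": [[rx, ry, rz], ...], "grip": [grip, ...]}. A call has 1 to 5 rows; each row shifts and turns the pose as measured when the row begins, along the tool's axes as they then stand; what a row does not reach is not made up. A row lasts 1/8 s, in which the tool goes at most 62.5 mm and 10.7 degrees, less where a joint would pass 70% of its speed; a pose out of reach is approached as far as the arm can. A call is refused whole if a number of a shift passes 0.0625 or a number of a turn 10.7, either way. A call with a gripper value outside its range is refused whole. The fingers move at their own pace and stop on an object; "grip_force" is the grip in N (left out, the last holds). Time passes only in rows, so rows that do not move let the fingers close. It gives the time, the measured TCP pose, the force and the opening at its end, in the units of the state.
- ctrl.get_obs(): the state, without advancing time (a new reading comes with each control period).
- ctrl.get_image(name): name is "scene" or "side" or "wrist"; returns the picture (480x640x3 uint8, red, green, blue); there is no depth.
- ctrl.camera_params(name): a dict with "fovy" (degrees; the focal length in pixels is half the picture's height over the tangent of half this angle, whatever the lens; pixels are square), "cx", "cy" (the principal point, pixels), "k1" (the pictures are not rectified: a ray, as slopes to the right and down, at radius r is drawn at 1 + k1 r^2 times it, then the intrinsics apply), "eye" and "rotation" of the camera in the world. Camera axes: x right, y down, z forward; pixel columns grow to the right and rows downward; lengths in m; the calibration is good to about 2 mm. A picture is of the moment at which its call begins: read the wrist's pose just before it. camera_params takes no time and is no camera call; for the wrist camera it gives the pose at the moment of the call.
- ctrl.finish_job(): hands the job in, once; it reports no verdict.
Trained networks look in the newest picture that a camera, given by its name, has taken for a name from the list of things; names that differ only in an ending like _2 or _b are one class to them, and where a whole thing is asked for, a point or a joint stands for the part that bears it (a point fixed in the world has none). Each returns a list of dicts, best first, with "score" (0 to 1); they miss things now and then, are a little off and sometimes report something else, mostly with a low value. They report only what shows in the picture. A call takes as long as a camera call. They do not tell look-alikes from the thing itself.
- ctrl.masks_of(camera, label): "pixels" (480x640 bool, what is visible of it) and "extent" ([left, top, right, bottom] in pixels, round what is visible of it).
The state is a dict: "t": time; "q": joint angles; "dq": joint speeds; "effort": joint torques, N m; "tool_pos": TCP position; "tool_rot": TCP orientation; "contact_force": force on the tool from outside, world axes, zero at the start; "wrist_torque": the same for the moment, N m; "opening": finger opening in m.
Only numpy, scipy, OpenCV 4.12 (cv2) and the standard library are available. Lean on these libraries where they do the work, as an engineer would, in place of code of your own. Each camera call takes 0.05 s, during which the arm holds its last target.

### The job

The rebuilt valve block still has gaps beside it in its sloping transit crate. Fill both gaps so that it cannot shift: put the long wooden chock in the gap along the far wall and the short one in the gap along the right wall, bevelled feet down and pushed right down onto the crate floor, then swing the steel turn-button square across the corner so that it holds both chocks in. Leave the valve block in its corner, and do not disturb the pliers, the steel tin or the safety glasses.

Things in the scene. Friction and masses are not known exactly. Their poses are not given: they have to be found in the camera images.
- stand: Low wooden packing stand fixed to the bench, 192 mm deep, 200 mm wide over its lip; carries the crate at a slope. Origin at bench level under the middle of the crate's bottom; x points up the slope (away from the robot), y left, z up.
- crate: Open plywood crate fixed on the stand, leaning back so its mouth faces up and towards the robot. Origin: centre of its underside; z points square out of the mouth, 28 deg from vertical; x up the slope to the far wall, y left. Cavity x -67.5 to 67.5, y -79.5 to 79.5 mm, floor z = 12, rim z = 103 mm. Walls 15 mm, plus 20 mm battens flush with the left and right rims outside. Valve block fills its near left part.
- far_gap (a point): Where the long chock's origin (centre of its underside) belongs: on the floor of the far gap, axes as the crate's. The gap lies along the whole far wall: crate x = 29 to 67.5 mm, y = -79.5 to 79.5 mm, 91 mm deep.
- right_gap (a point): Where the short chock's origin (centre of its underside) belongs: on the floor of the right gap, axes as the crate's. The gap lies between the valve block and the right wall: crate y = -79.5 to -41 mm, x = -67.5 to 29 mm, 91 mm deep.
- valve_block: Aluminium hydraulic valve block, 96 (x) by 120 (y) by 60 mm, 1.9 kg, with red dust caps and brass adjusters on top (81 mm high over all, its top 10 mm below the crate's rim). Loose; lies in the crate's lower left corner against the near and left walls. Origin: centre of its underside, axes as the crate's.
- long_chock: Loose timber chock, 155 mm long (its y), 36 mm thick (its x), 88 mm high (z), 0.2 to 0.36 kg, standing on its bevelled foot (lowest 14 mm taper in 6 mm a side). Origin: centre of its underside. 2.5 mm to spare across the far gap, 4 mm along it; when home its top is 3 mm below the rim. Let go once well started, it slides down by its weight or with a light push.
- short_chock: Loose timber chock, 92 mm long (its x), 36 mm thick (its y), 88 mm high (z), 0.12 to 0.21 kg, standing on its bevelled foot like the long one. Origin: centre of its underside. 2.5 mm to spare across the right gap; when home its top is 3 mm below the rim. The two chocks may have changed places on the bench.
- turn_button (a joint): Steel turn-button, a bar 30 by 84 by 7 mm, 1 mm above the right rim of the crate. At 0 it points up the slope (crate +x), clear of both gaps; it turns anticlockwise seen from above; at 1.57 rad it points square inwards (crate +y) over the meeting ends of both chocks; stop at 1.60. Starts at -0.45 to 0.1. Stiff (0.1 N m), stays where left, passes only over chocks that are right down.
- button_knob (a point): On the axis of the turn-button's black round thumb knob (16 mm diameter, 24 mm high along the crate's z), 6 mm below the knob's top, 30 mm above the crate's rim, 52 mm from the pivot.
- button_pivot (a point): Pivot of the turn-button, on its axis 8 mm above the rim: at x = 28, y = -97, z = 111 mm in the crate's frame.
- pliers: Bystander: red-handled pliers lying on the bench, 60 by 172 by 14 mm; origin under the middle.
- tin: Bystander: small open stainless tin, 67 mm across and 39 mm high, standing on the bench; origin under the middle.
- glasses: Bystander: clear safety glasses, 68 by 140 by 44 mm, lying in front of the crate; origin under the middle.
There are look-alikes about, which are no part of the job. Leave any green or yellow look-alike of the short_chock alone.

How it is judged:
By the outcome, as a careful person would: the job done as asked, in the order asked, and still so for the second after the job is handed in, with the robot touching nothing.
It also fails if it takes over 67 s, if anything falls off the work surface, if the arm or the gripper's body presses on something with over 40 N, if the wrist force passes 120 N, or if a joint passes its speed limit or range.

## Working session

There is one attempt and no reset: what is moved stays moved. The work goes in short steps, Python scripts to look and compute and a tool call to move; the robot and the scene stay as the last step left them, time stands still between calls to the robot, and variables do not carry over. Pictures are saved under pics/ and viewed, and the job is handed in when it is done.

Besides the shell and the picture viewer there is one more tool, called as name(argument=value, ...), one argument or row to a line, values as JSON. servo_tool: Moves the arm, as the interface text tells. Its arguments: {"type":"object","properties":{"delta_pos":{"type":"array","items":{"type":"array","items":{"type":"number"}}},"dr":{"type":"array","items":{"type":"array","items":{"type":"number"}}},"grip":{"type":"array","items":{"type":"number"}},"grip_force":{"type":"number"}},"required":["delta_pos","dr","grip"]}

```bash
ls; mkdir -p pics; python3 - <<'E'
from station import ctrl
import cv2
o=ctrl.get_obs(); print(o)
for n in ["scene","side","wrist"]:
    print(n,ctrl.camera_params(n))
    im=ctrl.get_image(n); cv2.imwrite(f"pics/{n}0.png",im[:,:,::-1])
E
```

```text
pics
{'t': 0.0, 'q': array([ 1.10099817e+00,  5.33533045e-02,  1.61432747e+00, -3.07104037e-05,
        1.47599471e+00, -1.18979337e-01]), 'dq': array([ 0.00019833, -0.00181222,  0.00111567, -0.00037918, -0.00153031,
        0.00036663]), 'effort': array([ 1.45741476e-03, -3.93678761e+01, -3.70178175e+01, -2.64452234e-05,
        6.89784836e-03,  2.08265000e-06]), 'tool_pos': array([0.21448009, 0.58632744, 0.21164527]), 'tool_rot': array([-1.55521745,  0.27580393, -0.27489652]), 'contact_force': array([0.46720093, 0.25979836, 0.34951143]), 'wrist_torque': array([-0.0225079 , -0.00619435, -0.02115043]), 'opening': 0.08516990558510018}
scene {'fovy': 52.67784521988902, 'cx': 318.8047882861283, 'cy': 239.0435867222083, 'k1': -0.08164387608363256, 'eye': array([-0.13471061, -0.77878929,  0.90111385]), 'rotation': array([-2.05660633,  0.77188144, -0.39691489])}
side {'fovy': 49.851826074707226, 'cx': 323.4092937978663, 'cy': 235.39818020304205, 'k1': 0.027791070609791375, 'eye': array([0.08424285, 0.97603632, 0.95799482]), 'rotation': array([-0.60756255,  2.57580302, -1.2675064 ])}
wrist {'fovy': 68.08466788782076, 'cx': 322.85109152744764, 'cy': 241.0865734256903, 'k1': -0.03270903406443191, 'eye': array([0.13772332, 0.61446534, 0.37316089]), 'rotation': array([2.34500809, 1.63981944, 0.26701089])}
```

View pics/scene0.png

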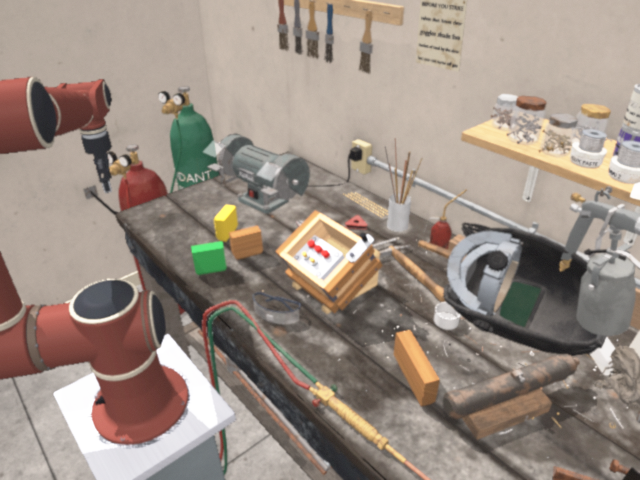

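View pics/side0.png

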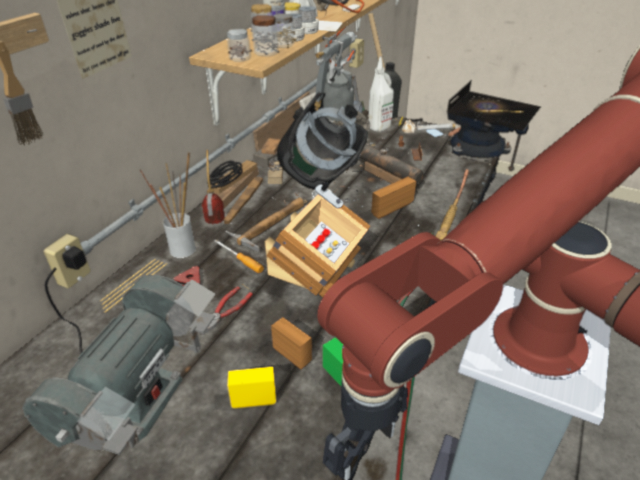

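View pics/wrist0.png

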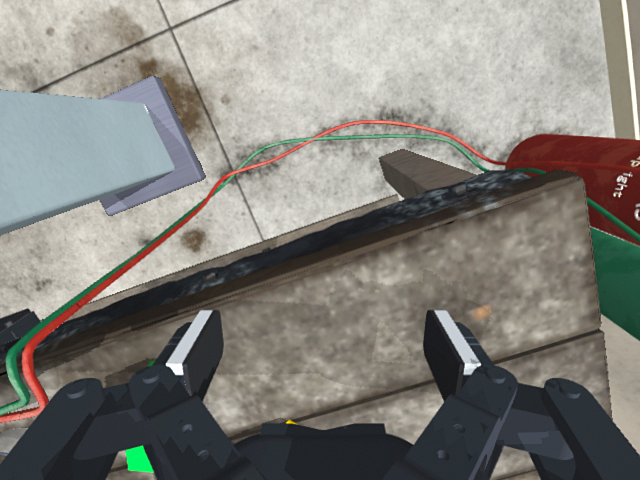

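```bash
cat > h.py <<'E'
import numpy as np, cv2, pickle
from scipy.spatial.transform import Rotation as R
from scipy.optimize import least_squares
def K(p):
    f=240/np.tan(np.radians(p['fovy'])/2); return f
def proj(p,P):
    P=np.atleast_2d(P); Rm=R.from_rotvec(p['rotation']).as_matrix()
    c=(P-p['eye'])@Rm; s=c[:,:2]/c[:,2:]; r2=(s**2).sum(1,keepdims=True)
    d=s*(1+p['k1']*r2); return d*K(p)+[p['cx'],p['cy']]
def ray(p,uv):
    uv=np.atleast_2d(uv).astype(float); d=(uv-[p['cx'],p['cy']])/K(p); s=d.copy()
    for _ in range(20): s=d/(1+p['k1']*(s**2).sum(1,keepdims=True))
    v=np.c_[s,np.ones(len(s))]@R.from_rotvec(p['rotation']).as_matrix().T
    return p['eye'],v/np.linalg.norm(v,axis=1,keepdims=True)
def onz(p,uv,z):
    e,v=ray(p,uv); return e+v*((z-e[2])/v[:,2])[:,None]
def tri(obs):
    A=np.zeros((3,3));b=np.zeros(3)
    for p,uv in obs:
        e,v=ray(p,uv); M=np.eye(3)-np.outer(v[0],v[0]); A+=M;b+=M@e
    return np.linalg.solve(A,b)
def crateT(x,y,z,yaw):
    a=np.radians(28)
    Rm=R.from_euler('z',yaw).as_matrix()@np.array([[np.cos(a),0,-np.sin(a)],[0,1,0],[np.sin(a),0,np.cos(a)]])
    return Rm,np.array([x,y,z])
E
python3 - <<'E'
from h import *
from station import ctrl
M={}
for cam in ["scene","side"]:
    im=ctrl.get_image(cam); M[cam,'im']=im; M[cam,'p']=ctrl.camera_params(cam)
    for l in ["long_chock","short_chock","crate","valve_block","turn_button","button_knob","tin","glasses","pliers","stand"]:
        r=ctrl.masks_of(cam,l); M[cam,l]=r
        print(cam,l,[(round(a['score'],2),[int(v) for v in a['extent']],int(a['pixels'].sum())) for a in r])
pickle.dump(M,open('m.pkl','wb'))
E
```

```text
scene long_chock [(0.83, [393, 333, 441, 406], 1880)]
scene short_chock [(0.81, [227, 225, 268, 258], 888), (0.6, [192, 237, 226, 273], 917), (0.58, [213, 201, 237, 243], 576)]
scene crate [(0.83, [275, 211, 378, 310], 4667)]
scene valve_block [(0.76, [292, 236, 341, 280], 1224)]
scene turn_button [(0.87, [346, 236, 371, 263], 365)]
scene button_knob [(0.76, [346, 234, 372, 261], 351)]
scene tin [(0.95, [433, 304, 459, 332], 530)]
scene glasses [(0.63, [254, 295, 301, 324], 610), (0.59, [347, 232, 373, 261], 374), (0.54, [393, 332, 439, 406], 1989)]
scene pliers []
scene stand [(0.61, [275, 211, 381, 313], 5377), (0.28, [347, 232, 369, 262], 357)]
side long_chock [(0.75, [371, 178, 416, 220], 1214)]
side short_chock [(0.91, [320, 338, 344, 384], 630), (0.84, [231, 368, 275, 408], 1710), (0.64, [269, 317, 312, 367], 1357), (0.6, [262, 182, 371, 295], 5947), (0.56, [315, 183, 341, 210], 296)]
side crate [(0.7, [265, 183, 371, 297], 4930)]
side valve_block [(0.69, [304, 220, 350, 264], 867)]
side turn_button [(0.73, [315, 183, 344, 205], 335)]
side button_knob [(0.63, [317, 182, 341, 209], 329)]
side tin [(0.39, [269, 183, 371, 297], 4760)]
side glasses []
side pliers [(0.73, [202, 287, 248, 335], 508)]
side stand []
```

```bash
python3 - <<'E'
import cv2
for n,(a,b,c,d) in {"scene":(250,190,410,310),"side":(240,160,420,295)}.items():
    im=cv2.imread(f"pics/{n}0.png")[b:d,a:c]; cv2.imwrite(f"pics/{n}_crop.png",cv2.resize(im,(800,600),interpolation=cv2.INTER_CUBIC))
E
```

```text
(no output)
```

View pics/scene_crop.png

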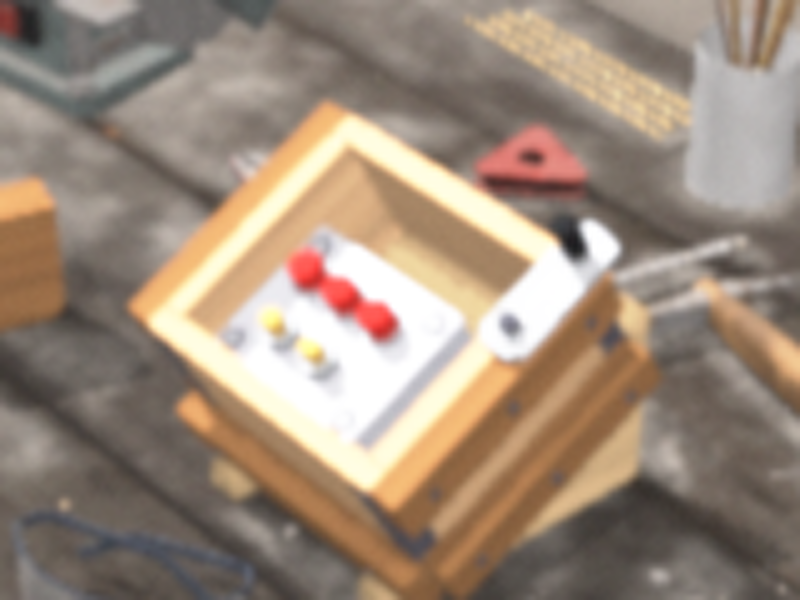

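View pics/side_crop.png

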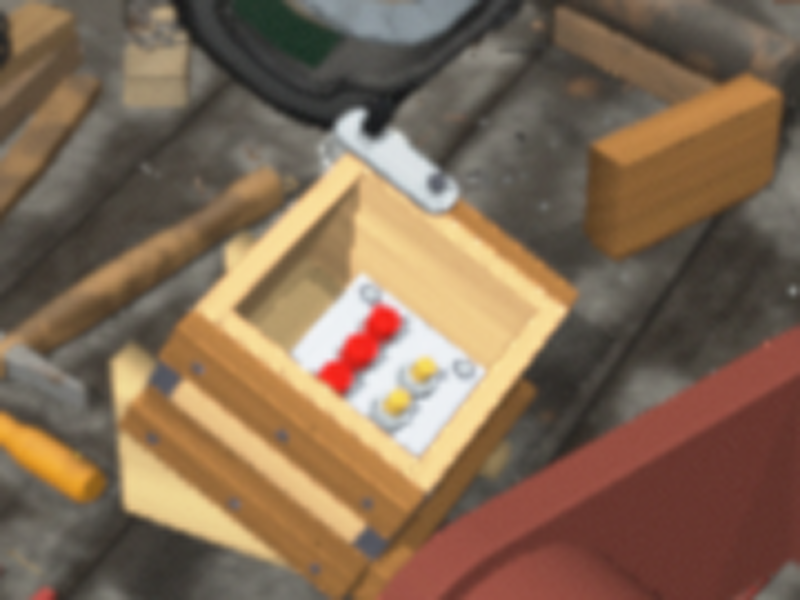

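```bash
cat > fit.py <<'E'
from h import *
def hullmask(p,P):
    uv=proj(p,P); m=np.zeros((480,640),np.uint8); cv2.fillConvexPoly(m,cv2.convexHull(np.round(uv*16).astype(np.int32).reshape(-1,1,2)),1,shift=4); return m
def chock(L,x,y,yaw,z=0):  # long axis = local y
    pts=[]
    for zz,t,l in((0,12,L/2-6),(14,18,L/2),(88,18,L/2)):
        for a in(-1,1):
            for b in(-1,1): pts.append([a*t,b*l,zz])
    pts=np.array(pts)/1000
    return pts@R.from_euler('z',yaw).as_matrix().T+[x,y,z]
E
python3 - <<'E'
from fit import *
from scipy.optimize import minimize
M=pickle.load(open('m.pkl','rb'))
ps={c:M[c,'p'] for c in('scene','side')}
def at(c,u,v): return (250+u/5,190+v/5) if c=='scene' else (240+u*.225,160+v*.225)
H=103
C=[('scene',345,148,67.5,79.5,H),('scene',190,318,-67.5,79.5,H),('scene',362,455,-67.5,-79.5,H),('scene',380,490,-82.5,-94.5,H),('scene',332,102,82.5,114.5,H),('scene',135,305,-82.5,114.5,H),
('side',235,315,67.5,79.5,H),('side',360,178,67.5,-79.5,H),('side',540,325,-67.5,-79.5,H),('side',415,458,-67.5,79.5,H),('side',577,295,-82.5,-114.5,H),('side',190,322,82.5,114.5,H)]
def res(v):
    Rm,t=crateT(*v); return np.concatenate([proj(ps[c],np.array([[x,y,z]])/1000@Rm.T+t)[0]-at(c,a,b) for c,a,b,x,y,z in C])
s=least_squares(res,[0.6,0,0.1,0],loss='soft_l1'); print('crate',s.x); print(res(s.x).reshape(-1,2).round(1))
np.save('crate0.npy',s.x)
for c in ps:
  for l,off in (('turn_button',0),):
    m=M[c,l][0]['pixels']; v,u=np.nonzero(m); print(c,l,u.mean(),v.mean())
for l,L,ix in (('long_chock',155,(0,0)),('short_chock',92,(0,2))):
    ms=[M[c,l][i]['pixels'].astype(np.uint8) for c,i in zip(ps,ix)]
    ce=[onz(ps[c],[np.array(np.nonzero(m))[::-1].mean(1)],0.044)[0] for c,m in zip(ps,ms)]; print(l,ce)
    def cost(v):
        return sum(1-(h&m).sum()/(h|m).sum() for c,m in zip(ps,ms) for h in [hullmask(ps[c],chock(L,*v))])
    best=None
    for yaw in np.arange(0,np.pi,np.pi/12):
        x0=np.r_[np.mean(ce,0)[:2],yaw]
        r=minimize(cost,x0,method='Nelder-Mead',options=dict(initial_simplex=x0+np.array([[0,0,0],[.02,0,0],[0,.02,0],[0,0,.2]]),maxiter=200))
        if best is None or r.fun<best.fun: best=r
    print(l,best.x,best.fun)
for c,l,i,z in (('scene','tin',0,.02),('scene','glasses',0,.02),('side','pliers',0,.007),('scene','short_chock',1,.044),('scene','short_chock',2,.044),('side','short_chock',1,.044)):
    m=M[c,l][i]['pixels']; print(l,c,onz(ps[c],[np.array(np.nonzero(m))[::-1].mean(1)],z)[0])
# wrist cam offset in tool
E
```

```text
crate [ 0.60595985  0.0140086   0.06109215 -0.01980602]
[[ 1.5 -0.7]
 [-0.6 -0.1]
 [ 2.5  0.5]
 [-1.3  0.8]
 [-0.2 -0.1]
 [-0.9  0.7]
 [-1.2 -0.6]
 [ 0.6 -1.1]
 [-0.7 -3.3]
 [ 0.8  0.9]
 [ 0.5  0.1]
 [-3.1  1.6]]
scene turn_button 358.95342465753424 247.95616438356166
side turn_button 327.6507462686567 194.63880597014926
long_chock [array([ 0.50799612, -0.36230342,  0.044     ]), array([ 0.51126356, -0.3637303 ,  0.044     ])]
long_chock [ 0.50725337 -0.3588801   2.68292387] 0.12416021829688872
short_chock [array([0.50013553, 0.31374125, 0.044     ]), array([0.50578559, 0.30501934, 0.044     ])]
short_chock [0.50063575 0.31139159 1.29138501] 0.1491750969940897
tin scene [ 0.71932371 -0.29078453  0.02      ]
glasses scene [0.3970867  0.01587532 0.02      ]
pliers side [0.72684033 0.25636537 0.007     ]
short_chock scene [0.37185371 0.31960406 0.044     ]
short_chock scene [0.51500708 0.45312927 0.044     ]
short_chock side [0.52163665 0.44780187 0.044     ]
```

```bash
cat > plan.py <<'E'
from h import *
from station import ctrl
def axes(y,z):
    y=np.array(y,float);y/=np.linalg.norm(y);z=np.array(z,float);z-=y*(z@y);z/=np.linalg.norm(z)
    return np.c_[np.cross(y,z),y,z]
def plan(pos,Rt,step=0.055,ang=9.5,maxrows=15,o=None):
    o=o or ctrl.get_obs(); p=np.array(o['tool_pos']);Rc=R.from_rotvec(o['tool_rot'])
    Rt=R.from_matrix(Rt); rv=(Rc.inv()*Rt).as_rotvec(degrees=True); d=np.array(pos)-p
    n=max(1,int(np.ceil(max(np.linalg.norm(d)/step,np.linalg.norm(rv)/ang))))
    print('t',round(o['t'],2),'q',o['q'].round(2),'dist',np.round(d,4),'ang',rv.round(1),'rows',n)
    P=[];D=[]
    for i in range(n):
        Ri=Rc*R.from_rotvec(rv*i/n,degrees=True)
        P.append([round(float(v),4) for v in Ri.inv().apply(d/n)]); D.append([round(float(v),1) for v in rv/n])
    for i in range(0,min(n,maxrows),5): print('delta_pos',P[i:i+5],'\ndr',D[i:i+5])
LZ=[np.cos(2.6829-np.pi),np.sin(2.6829-np.pi),0]
E
python3 - <<'E'
from plan import *
o=ctrl.get_obs(); T=R.from_rotvec(o['tool_rot']).as_matrix(); print(T.round(2))
p=ctrl.camera_params('wrist'); C=R.from_rotvec(p['rotation']).as_matrix()
print('cam in tool',T.T@(p['eye']-o['tool_pos']),'\n',(T.T@C).round(3))
plan([.45,.30,.32],axes([0,0,-1],LZ))
plan([.45,.30,.32],axes([0,0,-1],-np.array(LZ)))
E
```

```text
[[ 0.94  0.    0.34]
 [-0.34 -0.    0.94]
 [ 0.   -1.   -0.  ]]
cam in tool [-0.08177501 -0.1613674  -0.00032826] 
 [[-0.     0.947  0.32 ]
 [ 0.    -0.32   0.947]
 [ 1.     0.    -0.   ]]
t 1.25 q [ 1.1   0.05  1.61 -0.    1.48 -0.12] dist [ 0.2352 -0.2869  0.1071] ang [-0.  96.2  0. ] rows 11
delta_pos [[0.029, -0.0097, -0.0171], [0.0313, -0.0097, -0.0125], [0.0329, -0.0097, -0.0076], [0.0336, -0.0097, -0.0025], [0.0336, -0.0097, 0.0026]] 
dr [[-0.0, 8.7, 0.0], [-0.0, 8.7, 0.0], [-0.0, 8.7, 0.0], [-0.0, 8.7, 0.0], [-0.0, 8.7, 0.0]]
delta_pos [[0.0328, -0.0097, 0.0077], [0.0313, -0.0097, 0.0126], [0.029, -0.0097, 0.0172], [0.0261, -0.0097, 0.0214], [0.0225, -0.0097, 0.0251]] 
dr [[-0.0, 8.7, 0.0], [-0.0, 8.7, 0.0], [-0.0, 8.7, 0.0], [-0.0, 8.7, 0.0], [-0.0, 8.7, 0.0]]
delta_pos [[0.0184, -0.0097, 0.0283]] 
dr [[-0.0, 8.7, 0.0]]
t 1.25 q [ 1.1   0.05  1.61 -0.    1.48 -0.12] dist [ 0.2352 -0.2869  0.1071] ang [  0.  -83.8   0. ] rows 9
delta_pos [[0.0355, -0.0119, -0.021], [0.0316, -0.0119, -0.0264], [0.0269, -0.0119, -0.0312], [0.0215, -0.0119, -0.0351], [0.0156, -0.0119, -0.0382]] 
dr [[0.0, -9.3, 0.0], [0.0, -9.3, 0.0], [0.0, -9.3, 0.0], [0.0, -9.3, 0.0], [0.0, -9.3, 0.0]]
delta_pos [[0.0092, -0.0119, -0.0402], [0.0026, -0.0119, -0.0411], [-0.0041, -0.0119, -0.041], [-0.0107, -0.0119, -0.0398]] 
dr [[0.0, -9.3, 0.0], [0.0, -9.3, 0.0], [0.0, -9.3, 0.0], [0.0, -9.3, 0.0]]
```

```bash
python3 - <<'E'
from plan import *
a=.3
plan([.53,.12,.33],axes([0,0,-1],[np.cos(a),np.sin(a),0]))
E
```

```text
t 1.25 q [ 1.1   0.05  1.61 -0.    1.48 -0.12] dist [ 0.3152 -0.4669  0.1171] ang [-0.  52.7  0. ] rows 11
delta_pos [[0.0415, -0.0106, -0.03], [0.0439, -0.0106, -0.0264], [0.0459, -0.0106, -0.0227], [0.0477, -0.0106, -0.0188], [0.0491, -0.0106, -0.0147]] 
dr [[-0.0, 4.8, 0.0], [-0.0, 4.8, 0.0], [-0.0, 4.8, 0.0], [-0.0, 4.8, 0.0], [-0.0, 4.8, 0.0]]
delta_pos [[0.0501, -0.0106, -0.0106], [0.0508, -0.0106, -0.0064], [0.0512, -0.0106, -0.0021], [0.0512, -0.0106, 0.0022], [0.0508, -0.0106, 0.0065]] 
dr [[-0.0, 4.8, 0.0], [-0.0, 4.8, 0.0], [-0.0, 4.8, 0.0], [-0.0, 4.8, 0.0], [-0.0, 4.8, 0.0]]
delta_pos [[0.0501, -0.0106, 0.0107]] 
dr [[-0.0, 4.8, 0.0]]
```

servo_tool(
  delta_pos=[
    [0.0415,-0.02,-0.03],
    [0.044,-0.02,-0.026],
    [0.046,-0.0106,-0.023],
    [0.048,-0.0106,-0.019],
    [0.049,-0.0106,-0.015],
  ],
  dr=[
    [0,4.8,0],
    [0,4.8,0],
    [0,4.8,0],
    [0,4.8,0],
    [0,4.8,0],
  ],
  grip=[1,1,1,1,1],
)

```text
t: 1.88
tool_pos: [0.3592, 0.3695, 0.2856]
tool_rot: [-1.486, 0.606, -0.608]
contact_force: [0.7, -0.2, 0.2]
opening: 0.0859
```

servo_tool(
  delta_pos=[
    [0.05,-0.0106,-0.0106],
    [0.051,-0.0106,-0.006],
    [0.051,-0.01,-0.002],
    [0.051,-0.01,0.002],
    [0.051,-0.01,0.0065],
  ],
  dr=[
    [0,4.8,0],
    [0,4.8,0],
    [0,4.8,0],
    [0,4.8,0],
    [0,4.8,0],
  ],
  grip=[1,1,1,1,1],
)

```text
t: 2.5
tool_pos: [0.5032, 0.1481, 0.3404]
tool_rot: [-1.357, 0.936, -0.941]
contact_force: [0.1, 1.2, 0.5]
opening: 0.0857
```

```bash
python3 - <<'E'
from plan import *
plan([.507,-.359,.25],axes([0,0,-1],LZ))
cv2.imwrite('pics/w1.png',ctrl.get_image('wrist')[:,:,::-1]); 
p=ctrl.camera_params('wrist'); pickle.dump(p,open('w1.pkl','wb'))
c=np.load('crate0.npy'); Rm,t=crateT(*c)
im=cv2.imread('pics/w1.png')
for x in(67.5,-67.5):
  for y in(-79.5,79.5):
    u=proj(p,np.array([x,y,103])/1000@Rm.T+t)[0]; print(x,y,u.round()); cv2.circle(im,tuple(int(v) for v in u),3,(255,0,255),1)
cv2.imwrite('pics/w1b.png',im)
E
```

```text
t 2.5 q [ 0.14 -0.23  1.67 -0.    1.7  -0.22] dist [ 0.0038 -0.5071 -0.0904] ang [-0.2 47.  -0. ] rows 10
delta_pos [[0.0475, 0.009, -0.0176], [0.0488, 0.0091, -0.0137], [0.0498, 0.0091, -0.0096], [0.0504, 0.0091, -0.0055], [0.0507, 0.0091, -0.0013]] 
dr [[-0.0, 4.7, -0.0], [-0.0, 4.7, -0.0], [-0.0, 4.7, -0.0], [-0.0, 4.7, -0.0], [-0.0, 4.7, -0.0]]
delta_pos [[0.0506, 0.0091, 0.0028], [0.0502, 0.0091, 0.007], [0.0495, 0.0091, 0.0111], [0.0484, 0.0091, 0.0151], [0.047, 0.009, 0.019]] 
dr [[-0.0, 4.7, -0.0], [-0.0, 4.7, -0.0], [-0.0, 4.7, -0.0], [-0.0, 4.7, -0.0], [-0.0, 4.7, -0.0]]
67.5 -79.5 [348. 411.]
67.5 79.5 [409. 296.]
-67.5 -79.5 [258. 346.]
-67.5 79.5 [301. 235.]
```

View pics/w1b.png

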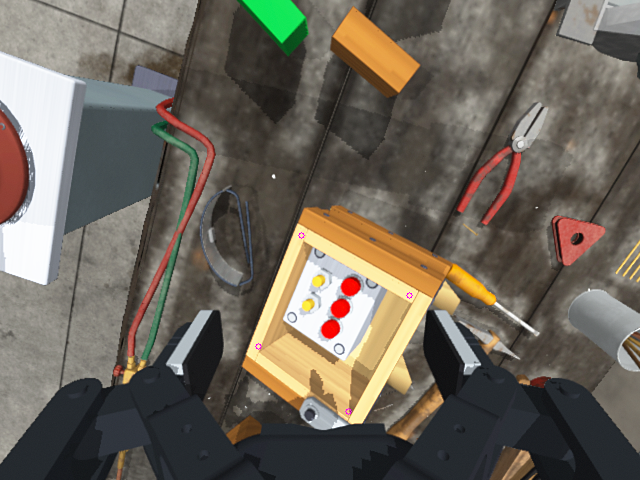

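```bash
python3 - <<'E'
from plan import *
o=ctrl.get_obs();print(abs(o['dq']).max(),o['tool_pos'])
p=ctrl.camera_params('wrist'); im=ctrl.get_image('wrist')
pickle.dump(p,open('w2.pkl','wb'));cv2.imwrite('pics/w2.png',im[:,:,::-1])
cv2.imwrite('pics/w2c.png',cv2.resize(im[200:430,230:470,::-1],None,fx=2.6,fy=2.6,interpolation=cv2.INTER_CUBIC))
E
```

```text
0.07921014444181589 [0.50628658 0.14324359 0.3415839 ]
```

View pics/w2c.png

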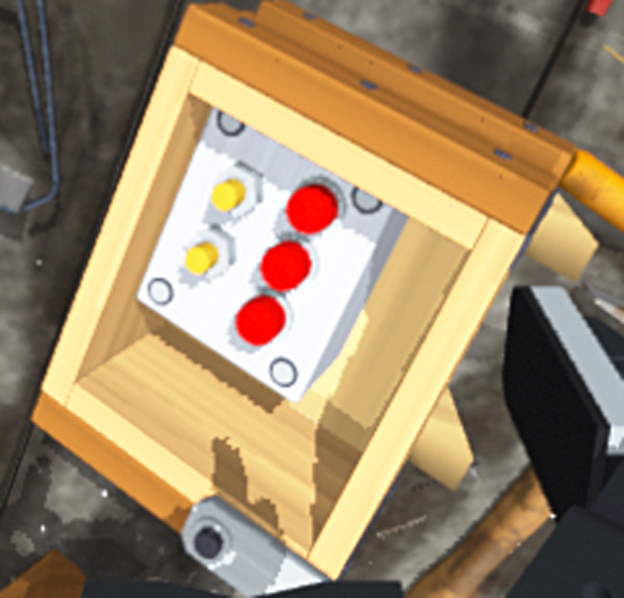

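```bash
cat > fitc.py <<'E'
from plan import *
M=pickle.load(open('m.pkl','rb'))
ps={c:M[c,'p'] for c in('scene','side')}; ps['w']=pickle.load(open('w2.pkl','rb'))
def at(c,u,v): return (250+u/5,190+v/5) if c=='scene' else (240+u*.225,160+v*.225) if c=='side' else (230+u/2.6,200+v/2.6)
H=103
C=[('scene',345,148,67.5,79.5,H),('scene',190,318,-67.5,79.5,H),('scene',362,455,-67.5,-79.5,H),('scene',380,490,-82.5,-94.5,H),('scene',332,102,82.5,114.5,H),('scene',135,305,-82.5,114.5,H),
('side',235,315,67.5,79.5,H),('side',360,178,67.5,-79.5,H),('side',540,325,-67.5,-79.5,H),('side',577,295,-82.5,-114.5,H),
('w',203,97,-67.5,79.5,H),('w',475,247,67.5,79.5,H),('w',78,382,-67.5,-79.5,H),('w',308,552,67.5,-79.5,H),('w',173,47,-82.5,94.5,H),('w',524,233,82.5,94.5,H),('w',42,392,-82.5,-94.5,H),('w',330,578,82.5,-94.5,H)]
def res(v,CC=C):
    Rm,t=crateT(*v[:4]); return np.concatenate([proj(ps[c],np.array([[x,y,z]])/1000@Rm.T+t)[0]-at(c,a,b) for c,a,b,x,y,z in CC])
if __name__=='__main__':
    for CC in (C,[c for c in C if c[0]=='w'],[c for c in C if c[0]!='w']):
        s=least_squares(lambda v:res(v,CC),[0.6,0,0.1,0],loss='soft_l1'); print('crate',s.x.round(4)); print(res(s.x,CC).reshape(-1,2).round(1).tolist())
        if CC is C: np.save('crate1.npy',s.x)
E
python3 fitc.py
```

```text
crate [ 0.6079  0.0147  0.0606 -0.0148]
[[1.8, -0.9], [-0.2, -0.2], [3.1, 0.3], [-0.6, 0.5], [-0.0, -0.3], [-0.5, 0.6], [-1.8, -0.5], [-0.3, -1.0], [-1.6, -3.3], [-0.3, -0.0], [-5.3, -1.8], [-1.8, 0.5], [-0.0, -0.6], [1.7, -1.5], [0.1, -0.2], [-0.2, 0.8], [1.5, -1.8], [-0.7, 5.8]]
crate [ 0.608   0.0152  0.0618 -0.0132]
[[-5.3, -1.6], [-1.3, 0.7], [0.0, -0.1], [2.1, -0.9], [0.1, -0.1], [0.3, 0.9], [1.5, -1.3], [-0.2, 6.4]]
crate [ 0.6063  0.0154  0.06   -0.0211]
[[1.3, -0.6], [-0.9, -0.1], [2.1, 0.6], [-1.6, 0.8], [-0.4, -0.0], [-1.0, 0.7], [-1.6, -0.0], [0.3, -0.5], [-1.0, -2.7], [0.3, 0.7]]
```

servo_tool(
  delta_pos=[
    [0.05,0,-0.0176],
    [0.052,0,-0.0137],
    [0.053,0,-0.0096],
    [0.054,0,-0.0055],
    [0.054,0.009,-0.0013],
  ],
  dr=[
    [0,4.7,0],
    [0,4.7,0],
    [0,4.7,0],
    [0,4.7,0],
    [0,4.7,0],
  ],
  grip=[1,1,1,1,1],
)

```text
t: 3.22
tool_pos: [0.5079, -0.1245, 0.3325]
tool_rot: [-1.177, 1.243, -1.252]
contact_force: [1.3, 0.1, -0.5]
opening: 0.0853
```

servo_tool(
  delta_pos=[
    [0.05,0.01,0.003],
    [0.05,0.01,0.007],
    [0.05,0.01,0.011],
    [0.048,0.01,0.015],
    [0.04,0.01,0.015],
  ],
  dr=[
    [0,4.7,0],
    [0,4.7,0],
    [0,4.7,0],
    [0,4.7,0],
    [0,4.7,0],
  ],
  grip=[1,1,1,1,1],
)

```text
t: 3.85
tool_pos: [0.5074, -0.3733, 0.2806]
tool_rot: [-0.937, 1.542, -1.549]
contact_force: [-0.6, -0.4, -0.1]
opening: 0.0856
```

```bash
python3 - <<'E'
from plan import *
ctrl.get_image('wrist')
o=ctrl.get_obs();print(abs(o['dq']).max(),o['tool_pos'])
p=ctrl.camera_params('wrist'); im=ctrl.get_image('wrist')
pickle.dump(p,open('w3.pkl','wb'))
r=ctrl.masks_of('wrist','long_chock'); print([(a['score'],a['extent']) for a in r])
from fit import chock
im=im[:,:,::-1].copy()
cv2.imwrite('pics/w3raw.png',im)
if r: np.save('lm.npy',r[0]['pixels']); cs,_=cv2.findContours(r[0]['pixels'].astype(np.uint8),0,2); cv2.drawContours(im,cs,-1,(0,255,0),1)
for u in proj(p,chock(155,.5073,-.3589,2.6829)): cv2.circle(im,tuple(int(v) for v in u),3,(255,0,255),1)
cv2.imwrite('pics/w3.png',im)
plan([.507,-.359,.25],axes([0,0,-1],LZ))
E
```

```text
0.06004470158576885 [ 0.50590117 -0.37726439  0.27795079]
[(0.93, [297.0, 105.0, 335.3, 266.7])]
t 4.0 q [-0.76  0.03  1.53  0.01  1.58 -0.29] dist [ 0.0002  0.0138 -0.0293] ang [-0.3 -0.7 -0.4] rows 1
delta_pos [[-0.0122, 0.0294, -0.0062]] 
dr [[-0.3, -0.7, -0.4]]
```

View pics/w3.png

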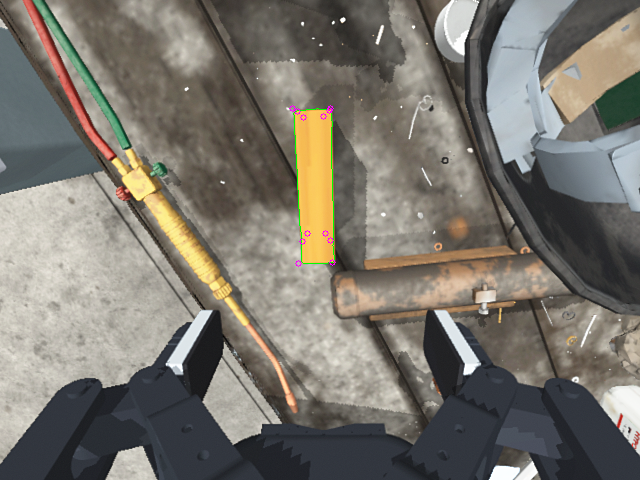

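```bash
python3 - <<'E'
from fit import *
from plan import plan,axes
from scipy.optimize import minimize
M=pickle.load(open('m.pkl','rb'))
ps=[pickle.load(open('w3.pkl','rb')),M['scene','p'],M['side','p']]
ms=[np.load('lm.npy').astype(np.uint8),M['scene','long_chock'][0]['pixels'].astype(np.uint8),M['side','long_chock'][0]['pixels'].astype(np.uint8)]
def cost(v,idx,z=None):
    return sum(1-(h&ms[i]).sum()/(h|ms[i]).sum() for i in idx for h in [hullmask(ps[i],chock(155,*v))])
x0=np.array([.5073,-.3589,2.683])
for idx in((0,),(0,1,2)):
    r=minimize(lambda v:cost(v,idx),x0,method='Nelder-Mead',options=dict(initial_simplex=x0+np.array([[0,0,0],[.006,0,0],[0,.006,0],[0,0,.05]]))); print(idx,r.x,r.fun)
x0=np.r_[x0,0]
r=minimize(lambda v:cost(v,(0,1,2)),x0,method='Nelder-Mead',options=dict(initial_simplex=x0+np.array([[0,0,0,0],[.006,0,0,0],[0,.006,0,0],[0,0,.05,0],[0,0,0,.006]]))); print('z free',r.x,r.fun)
E
```

```text
(0,) [ 0.50875582 -0.35943122  2.69752088] 0.04927385892116187
(0, 1, 2) [ 0.50761945 -0.35915427  2.68661061] 0.18761637460236158
z free [ 5.07775012e-01 -3.59335483e-01  2.68640531e+00 -6.95613530e-04] 0.18232798129759553
```

```bash
python3 - <<'E'
from plan import *
a=2.692-np.pi
plan([.5082,-.3593,.13],axes([0,0,-1],[np.cos(a),np.sin(a),0]))
E
```

```text
t 4.0 q [-0.76  0.03  1.53  0.01  1.58 -0.29] dist [ 0.0014  0.0135 -0.1493] ang [-0.3 -1.2 -0.4] rows 3
delta_pos [[-0.0038, 0.0498, -0.0019], [-0.004, 0.0498, -0.0018], [-0.0041, 0.0498, -0.0017]] 
dr [[-0.1, -0.4, -0.1], [-0.1, -0.4, -0.1], [-0.1, -0.4, -0.1]]
```

servo_tool(
  delta_pos=[
    [-0.004,0.05,-0.002],
    [-0.004,0.05,-0.002],
    [-0.004,0.045,-0.002],
    [0,0,0],
  ],
  dr=[
    [-0.1,-0.4,-0.1],
    [-0.1,-0.4,-0.1],
    [-0.1,-0.4,-0.1],
    [0,0,0],
  ],
  grip=[1,1,1,1],
  grip_force=60,
)

```text
t: 4.5
tool_pos: [0.5113, -0.3537, 0.1348]
tool_rot: [-0.961, 1.521, -1.528]
contact_force: [-0.1, 0.5, -0.3]
opening: 0.0856
```

```bash
python3 - <<'E'
from plan import *
a=2.692-np.pi
plan([.5082,-.3593,.083],axes([0,0,-1],[np.cos(a),np.sin(a),0]),step=.02)
E
```

```text
t 4.5 q [-0.73  0.1   1.7   0.    1.34 -0.29] dist [-0.0031 -0.0056 -0.0518] ang [-0.4  0.5 -0.2] rows 3
delta_pos [[0.0022, 0.0173, -0.0002], [0.0022, 0.0173, -0.0002], [0.0022, 0.0173, -0.0002]] 
dr [[-0.1, 0.2, -0.1], [-0.1, 0.2, -0.1], [-0.1, 0.2, -0.1]]
```

servo_tool(
  delta_pos=[
    [0.003,0.023,0],
    [0.0022,0.02,0],
    [0.001,0.004,0],
    [0,0,0],
  ],
  dr=[
    [-0.2,0.2,-0.1],
    [-0.1,0.2,-0.1],
    [0,0,0],
    [0,0,0],
  ],
  grip=[1,1,1,1],
)

```text
t: 5.0
tool_pos: [0.5123, -0.3613, 0.0916]
tool_rot: [-0.961, 1.52, -1.539]
contact_force: [-0.7, -0.1, 0.9]
opening: 0.0851
```

```bash
python3 - <<'E'
from plan import *
a=2.692-np.pi
plan([.5082,-.3593,.083],axes([0,0,-1],[np.cos(a),np.sin(a),0]),step=.02)
E
```

```text
t 5.0 q [-0.73  0.15  1.72 -0.    1.26 -0.29] dist [-0.0041  0.002  -0.0086] ang [-0.6  0.2  0.2] rows 1
delta_pos [[-0.0, 0.0086, -0.0047]] 
dr [[-0.6, 0.2, 0.2]]
```

servo_tool(
  delta_pos=[
    [0,0.009,-0.004],
    [0,0,0],
    [0,0,0],
    [0,0,0],
    [0,0,0],
  ],
  dr=[
    [-0.5,0.2,0.2],
    [0,0,0],
    [0,0,0],
    [0,0,0],
    [0,0,0],
  ],
  grip=[1,0.3,0.3,0.3,0.3],
)

```text
t: 5.62
tool_pos: [0.5096, -0.3608, 0.0843]
tool_rot: [-0.959, 1.529, -1.536]
contact_force: [0.1, 0.4, -0.1]
opening: 0.0255
```

servo_tool(
  delta_pos=[
    [0,0,0],
    [0,0,0],
  ],
  dr=[
    [0,0,0],
    [0,0,0],
  ],
  grip=[0.1,0.1],
)

```text
t: 5.88
tool_pos: [0.5097, -0.3609, 0.0846]
tool_rot: [-0.959, 1.528, -1.537]
contact_force: [-0.2, 0.1, 1.3]
opening: 0.0085
```

```bash
python3 - <<'E'
from plan import *
for c in('wrist','scene'):
    cv2.imwrite(f'pics/{c}4.png',ctrl.get_image(c)[:,:,::-1])
im=cv2.imread('pics/scene4.png')[280:440,340:500]; cv2.imwrite('pics/scene4c.png',cv2.resize(im,None,fx=3.5,fy=3.5))
p=ctrl.camera_params('wrist');print(p['eye'],ctrl.get_obs()['tool_pos'])
E
```

```text
[ 0.54556577 -0.28665479  0.2458056 ] [ 0.50970134 -0.360872    0.08452883]
```

View pics/wrist4.png

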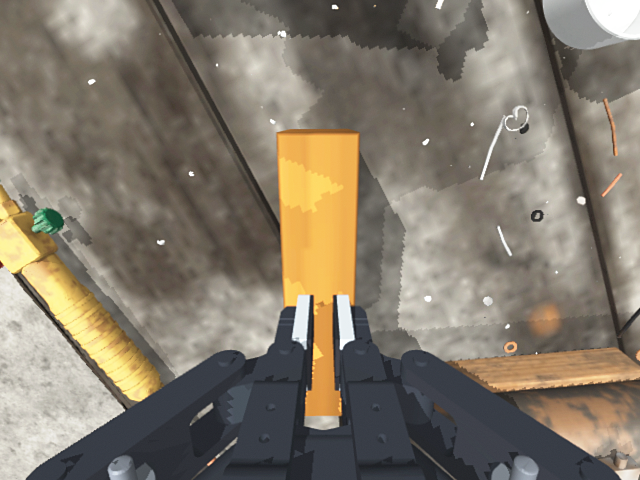

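View pics/scene4c.png

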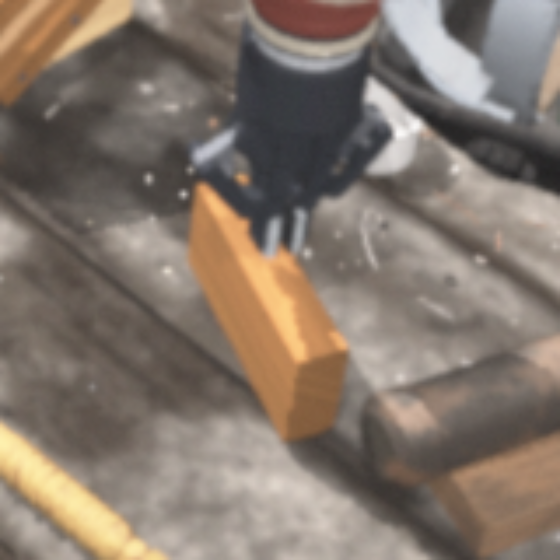

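```bash
python3 - <<'E'
from plan import *
from fit import chock
o=ctrl.get_obs();p=ctrl.camera_params('wrist');T=R.from_rotvec(o['tool_rot']).as_matrix()
ps=pickle.load(open('m.pkl','rb'))['scene','p']
for y in(-.02,-.005,0,.014):
    for x in(-.011,.011):
        P=o['tool_pos']+T@[x,y,.004]; print(y,x,proj(p,P)[0].round(),proj(ps,P)[0].round(), (proj(ps,P)[0]-[340,280])*3.5)
print(proj(p,chock(155,.5082,-.3593,2.69)[-4:]).round())
print(proj(ps,(chock(155,.5082,-.3593,2.69)[-4:])).round())
print(o['opening'])
E
```

```text
-0.02 -0.011 [330. 291.] [419. 345.] [274.95897314 226.92044849]
-0.02 0.011 [330. 334.] [423. 352.] [289.67324805 251.89823273]
-0.005 -0.011 [330. 277.] [418. 350.] [272.42149805 243.29048018]
-0.005 0.011 [329. 317.] [422. 357.] [286.96543868 268.30926513]
0 -0.011 [330. 273.] [418. 351.] [271.58362705 248.68645545]
0 0.011 [329. 312.] [422. 358.] [286.07151824 273.7175514 ]
0.014 -0.011 [329. 262.] [417. 355.] [269.2584641  263.63639876]
0.014 0.011 [329. 299.] [421. 362.] [283.5913197  288.69848061]
[[359. 131.]
 [350. 417.]
 [274. 131.]
 [286. 417.]]
[[411. 328.]
 [440. 379.]
 [396. 331.]
 [425. 382.]]
0.008544031887110134
```

```bash
python3 - <<'E'
import cv2
im=cv2.imread('pics/wrist4.png')[270:440,220:430]; cv2.imwrite('pics/wrist4c.png',cv2.resize(im,None,fx=3.5,fy=3.5,interpolation=cv2.INTER_CUBIC))
E
```

```text
(no output)
```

View pics/wrist4c.png

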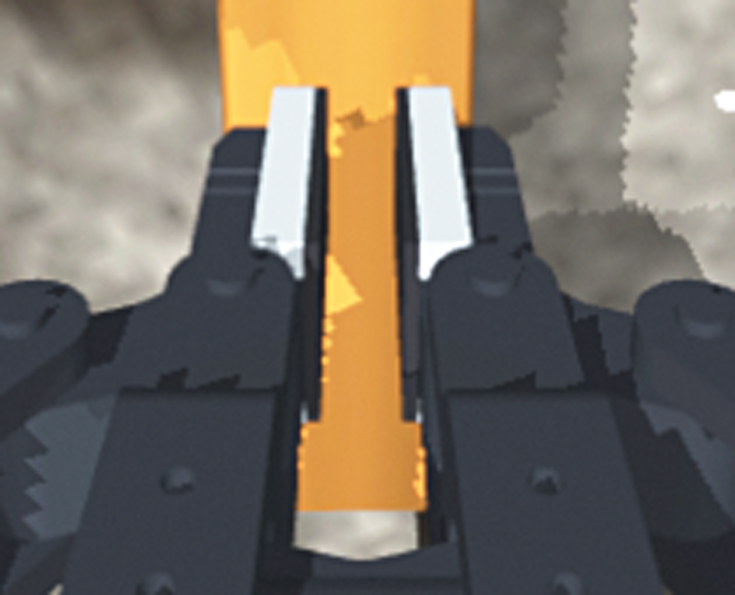

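servo_tool(
  delta_pos=[
    [0,0,0],
    [0,0,0],
    [0,0,0],
    [0,0.01,0],
    [0,0.006,0],
  ],
  dr=[
    [0,0,0],
    [0,0,0],
    [0,0,0],
    [0,0,0],
    [0,0,0],
  ],
  grip=[1,1,1,1,1],
)

```text
t: 6.6
tool_pos: [0.5099, -0.361, 0.0679]
tool_rot: [-0.959, 1.528, -1.537]
contact_force: [-0.5, -0.8, 0.3]
opening: 0.0855
```

```bash
python3 - <<'E'
from plan import *
for c in('wrist','side','scene'):
    cv2.imwrite(f'pics/{c}5.png',ctrl.get_image(c)[:,:,::-1])
im=cv2.imread('pics/scene5.png')[280:440,340:500]; b=cv2.imread('pics/side5.png')[120:280,320:480]
cv2.imwrite('pics/s5c.png',cv2.resize(np.hstack([im,b]),None,fx=2.5,fy=2.5))
print(ctrl.get_obs())
E
```

```text
{'t': 6.75, 'q': array([-7.35440493e-01,  1.75972223e-01,  1.73136327e+00,  6.35437020e-04,
        1.22873628e+00, -2.85001250e-01]), 'dq': array([ 8.95596136e-05, -1.05231729e-02, -1.16533376e-02,  6.17975299e-04,
        2.38520087e-03,  3.29717383e-04]), 'effort': array([-7.37138878e-03, -4.11715150e+01, -3.35088301e+01,  1.05093830e-03,
       -2.62762309e-02, -4.06653442e-06]), 'tool_pos': array([ 0.50993277, -0.36106526,  0.06818545]), 'tool_rot': array([-0.95899598,  1.52771236, -1.53702789]), 'contact_force': array([-1.45843015,  0.26258926,  0.97476484]), 'wrist_torque': array([-0.00584361, -0.04424044, -0.02373053]), 'opening': 0.08567194768017519}
```

View pics/wrist5.png

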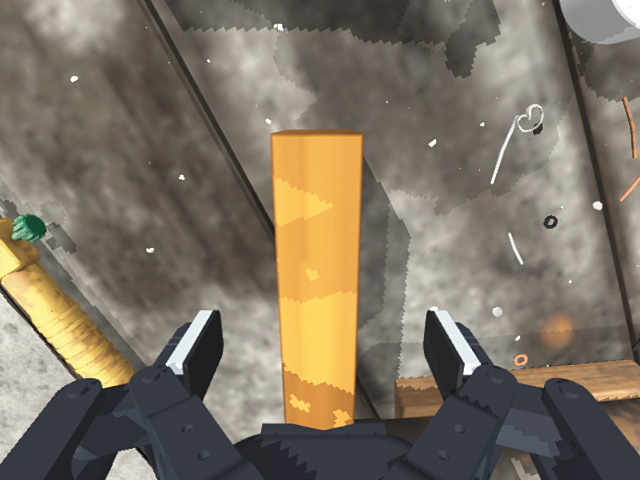

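View pics/s5c.png

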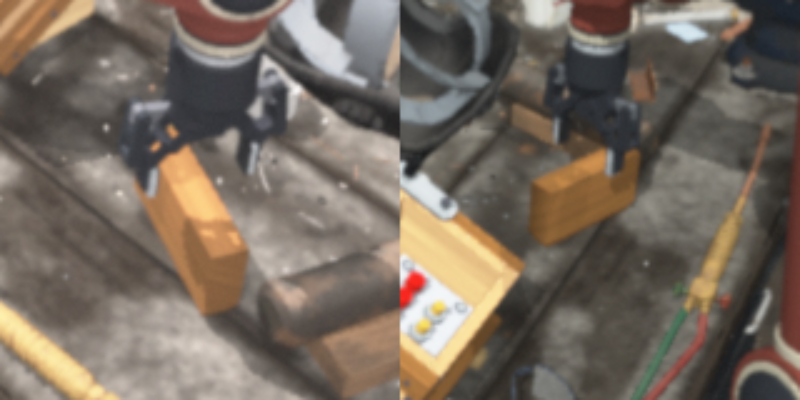

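```bash
python3 - <<'E'
from plan import *
M=pickle.load(open('m.pkl','rb'))
P=tri([(M['scene','p'],[401,357]),(M['side','p'],[407,189])]); o=ctrl.get_obs()
print(P,R.from_rotvec(o['tool_rot']).as_matrix().T@(P-o['tool_pos']))
print([proj(M[c,'p'],P) for c in('scene','side')])
E
```

```text
[ 0.46434625 -0.34750646  0.09885857] [ 0.0076802  -0.03092179 -0.04677253]
[array([[400.49364805, 357.53019335]]), array([[406.64378352, 188.62751381]])]
```

servo_tool(
  delta_pos=[
    [0,0.015,-0.002],
    [0,0.011,0],
    [0,0,0],
    [0,0,0],
    [0,0,0],
  ],
  dr=[
    [0,0,0],
    [0,0,0],
    [0,0,0],
    [0,0,0],
    [0,0,0],
  ],
  grip=[1,1,1,0.2,0.2],
)

```text
t: 7.38
tool_pos: [0.508, -0.3602, 0.0401]
tool_rot: [-0.959, 1.528, -1.537]
contact_force: [-0.2, -0.2, -0.0]
opening: 0.0517
```

servo_tool(
  delta_pos=[
    [0,0,0],
    [0,0,0],
    [0,0,0],
  ],
  dr=[
    [0,0,0],
    [0,0,0],
    [0,0,0],
  ],
  grip=[0.1,0.1,0.1],
)

```text
t: 7.75
tool_pos: [0.5081, -0.3603, 0.0407]
tool_rot: [-0.959, 1.528, -1.537]
contact_force: [0.4, -0.0, -0.9]
opening: 0.0349
```

```bash
cat >> plan.py <<'E'
def crate(): return crateT(*np.load('crate1.npy'))
def cr(P):
    Rm,t=crate(); return np.array(P)/1000@Rm.T+t
def tocr(P):
    Rm,t=crate(); return (np.array(P)-t)@Rm*1000
def longT(x,y,h,ly=.0407,lx=-.001):
    # TCP pose such that chock origin at crate (x,y,h) mm
    Rm,t=crate(); Rt=axes(-Rm[:,2],Rm[:,0]); return cr([x,y,h])-Rt@[lx,ly,0],Rt
E
python3 - <<'E'
from plan import *
p,Rt=longT(48.25,0,170); print(p)
o=ctrl.get_obs(); o2=dict(o); o2['tool_pos']=o['tool_pos']+[0,0,.24]
plan(p,Rt,o=o2)
E
```

```text
[0.55158791 0.01456561 0.26928593]
t 7.75 q [-0.74  0.21  1.75  0.    1.18 -0.29] dist [ 0.0434  0.3749 -0.0114] ang [ 27.3 -24.4   6.2] rows 7
delta_pos [[-0.0509, 0.0015, -0.0177], [-0.0519, 0.0012, -0.0147], [-0.0527, 0.0011, -0.0116], [-0.0533, 0.0012, -0.0084], [-0.0537, 0.0016, -0.0053]] 
dr [[3.9, -3.5, 0.9], [3.9, -3.5, 0.9], [3.9, -3.5, 0.9], [3.9, -3.5, 0.9], [3.9, -3.5, 0.9]]
delta_pos [[-0.0538, 0.0022, -0.0021], [-0.0538, 0.003, 0.001]] 
dr [[3.9, -3.5, 0.9], [3.9, -3.5, 0.9]]
```

servo_tool(
  delta_pos=[
    [0,-0.03,0],
    [0,-0.055,0],
    [0,-0.055,0],
    [0,-0.055,0],
    [0,-0.045,0],
  ],
  dr=[
    [0,0,0],
    [0,0,0],
    [0,0,0],
    [0,0,0],
    [0,0,0],
  ],
  grip=[0.1,0.1,0.1,0.1,0.1],
)

```text
t: 8.38
tool_pos: [0.5037, -0.3564, 0.2771]
tool_rot: [-0.964, 1.545, -1.522]
contact_force: [0.7, -0.4, -3.2]
opening: 0.0352
```

```bash
python3 - <<'E'
from plan import *
p,Rt=longT(48.25,-10,180)
plan(p,Rt,step=.05)
E
```

```text
t 8.38 q [-0.74  0.01  1.55  0.    1.59 -0.29] dist [0.0431 0.3611 0.001 ] ang [ 28.2 -24.6   5.7] rows 8
delta_pos [[-0.043, 0.0002, -0.0148], [-0.0437, -0.0001, -0.0125], [-0.0443, -0.0002, -0.0101], [-0.0448, -0.0002, -0.0077], [-0.0451, -0.0, -0.0053]] 
dr [[3.5, -3.1, 0.7], [3.5, -3.1, 0.7], [3.5, -3.1, 0.7], [3.5, -3.1, 0.7], [3.5, -3.1, 0.7]]
delta_pos [[-0.0454, 0.0003, -0.0029], [-0.0454, 0.0007, -0.0005], [-0.0454, 0.0013, 0.0019]] 
dr [[3.5, -3.1, 0.7], [3.5, -3.1, 0.7], [3.5, -3.1, 0.7]]
```

servo_tool(
  delta_pos=[
    [-0.043,-0.008,-0.015],
    [-0.044,-0.004,-0.0125],
    [-0.044,-0.001,-0.01],
    [-0.045,0,-0.008],
    [-0.045,0,-0.005],
  ],
  dr=[
    [3.5,-3.1,0.7],
    [3.5,-3.1,0.7],
    [3.5,-3.1,0.7],
    [3.5,-3.1,0.7],
    [3.5,-3.1,0.7],
  ],
  grip=[0.1,0.1,0.1,0.1,0.1],
)

```text
t: 9.0
tool_pos: [0.5313, -0.1281, 0.2941]
tool_rot: [-0.888, 1.089, -1.47]
contact_force: [-0.5, 0.5, -2.1]
opening: 0.0347
```

```bash
python3 - <<'E'
from plan import *
p,Rt=longT(48.25,0,180)
plan(p,Rt,step=.05)
E
```

```text
t 9.0 q [-0.43 -0.4   1.9   0.1   1.34 -0.26] dist [ 0.0156  0.1428 -0.016 ] ang [ 9.9 -8.8  2.3] rows 3
delta_pos [[-0.0477, 0.0052, -0.0048], [-0.0478, 0.0056, -0.0027], [-0.0478, 0.0061, -0.0006]] 
dr [[3.3, -2.9, 0.8], [3.3, -2.9, 0.8], [3.3, -2.9, 0.8]]
```

servo_tool(
  delta_pos=[
    [-0.046,0,-0.005],
    [-0.046,0,-0.003],
    [-0.032,0,-0.001],
    [0,0,0],
  ],
  dr=[
    [3.3,-2.9,0.8],
    [3.3,-2.9,0.8],
    [2.5,-2.2,0.6],
    [0,0,0],
  ],
  grip=[0.1,0.1,0.1,0.1],
)

```text
t: 9.5
tool_pos: [0.5346, 0.0032, 0.2891]
tool_rot: [-0.844, 0.866, -1.411]
contact_force: [-0.5, -0.2, -2.3]
opening: 0.0348
```

```bash
python3 - <<'E'
from plan import *
p,Rt=longT(48.25,0,180)
plan(p,Rt,step=.05)
pw=ctrl.camera_params('wrist')
for c in('wrist','scene','side'):
    cv2.imwrite(f'pics/{c}6.png',ctrl.get_image(c)[:,:,::-1])
pickle.dump((pw,ctrl.get_obs()),open('w6.pkl','wb'))
plan(p,Rt,step=.05)
E
```

```text
t 9.5 q [-0.18 -0.55  2.04  0.08  1.18 -0.17] dist [ 0.0123  0.0114 -0.0109] ang [ 0.8 -0.3 -0.1] rows 1
delta_pos [[-0.0116, 0.0153, 0.0057]] 
dr [[0.8, -0.3, -0.1]]
t 9.65 q [-0.18 -0.55  2.04  0.08  1.18 -0.17] dist [ 0.0112  0.0139 -0.012 ] ang [ 0.8 -0.5  0. ] rows 1
delta_pos [[-0.0141, 0.0157, 0.0042]] 
dr [[0.8, -0.5, 0.0]]
```

View pics/wrist6.png

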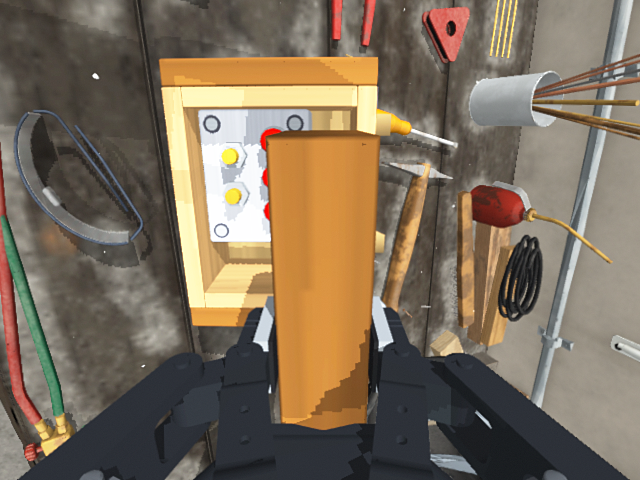

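```bash
python3 - <<'E'
from plan import *
im=cv2.imread('pics/wrist6.png'); pw,o=pickle.load(open('w6.pkl','rb'))
cv2.imwrite('pics/w6c.png',cv2.resize(im[45:345,140:400],None,fx=2,fy=2,interpolation=cv2.INTER_CUBIC))
for y in(79.5,-79.5):
  for x in(-67.5,67.5): print(x,y,((proj(pw,cr([x,y,103]))[0]-[140,45])*2).round())
for y in(94.5,-94.5):
  for x in(-82.5,82.5): print(x,y,((proj(pw,cr([x,y,103]))[0]-[140,45])*2).round())
T=R.from_rotvec(o['tool_rot']).as_matrix()
for x in(-.0785,.0765):
  for z in(-.018,.018): print(proj(pw,o['tool_pos']+T@[x,-.0473,z])[0].round(1))
E
```

```text
-67.5 79.5 [ 88. 130.]
67.5 79.5 [431. 126.]
-67.5 -79.5 [132. 494.]
67.5 -79.5 [423. 495.]
-82.5 94.5 [46. 90.]
82.5 94.5 [472.  84.]
-82.5 -94.5 [104. 522.]
82.5 -94.5 [455. 524.]
[267.9 141.1]
[384.4 141.5]
[284.4 496.1]
[363.5 496.3]
```

View pics/w6c.png

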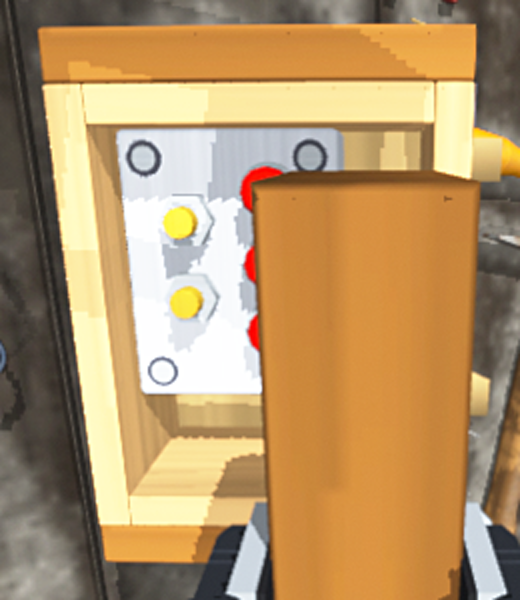

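```bash
cat > fitc2.py <<'E'
from fitc import *
ps['w6']=pickle.load(open('w6.pkl','rb'))[0]
C2=[('w6',86,124,-67.5,79.5),('w6',434,124,67.5,79.5),('w6',132,495,-67.5,-79.5),('w6',44,86,-82.5,94.5),('w6',103,523,-82.5,-94.5),('w6',473,84,82.5,94.5)]
def r2(v):
    Rm,t=crateT(*v); return np.concatenate([proj(ps[c],np.array([[x,y,103]])/1000@Rm.T+t)[0]-[140+a/2,45+b/2] for c,a,b,x,y in C2])
s=least_squares(r2,np.load('crate1.npy'));print(s.x.round(4),r2(s.x).round(1))
s=least_squares(lambda v:np.r_[res(v),r2(v)*1.5],np.load('crate1.npy'),loss='soft_l1');print(s.x.round(4),r2(s.x).round(1))
np.save('crate1.npy',s.x)
E
python3 fitc2.py; python3 - <<'E'
from plan import *
p,Rt=longT(48.25,0,130,ly=.042,lx=-.002); p=p+Rt[:,2]*.001
plan(p,Rt,step=.03)
E
```

```text
[ 0.6072  0.0155  0.0629 -0.0171] [ 0.6  1.3 -0.3 -0.1 -0.8 -0.3  0.2  0.1 -0.4  0.   0.5 -1. ]
[ 0.6074  0.0154  0.0622 -0.0158] [ 0.7  1.6 -0.6  0.  -0.6 -0.5  0.3  0.5 -0.1 -0.1  0.  -0.9]
t 9.65 q [-0.18 -0.55  2.04  0.08  1.18 -0.17] dist [ 0.0344  0.0133 -0.0529] ang [ 0.8 -0.5 -0. ] rows 3
delta_pos [[-0.0046, 0.0209, 0.002], [-0.0046, 0.0209, 0.0019], [-0.0046, 0.0209, 0.0019]] 
dr [[0.3, -0.2, -0.0], [0.3, -0.2, -0.0], [0.3, -0.2, -0.0]]
```

servo_tool(
  delta_pos=[
    [-0.006,0.021,0.002],
    [-0.005,0.021,0.002],
    [-0.004,0.015,0.002],
    [0,0,0],
  ],
  dr=[
    [0.3,-0.2,0],
    [0.3,-0.2,0],
    [0.2,-0.1,0],
    [0,0,0],
  ],
  grip=[0.1,0.1,0.1,0.1],
)

```text
t: 10.15
tool_pos: [0.5697, 0.0108, 0.2416]
tool_rot: [-0.836, 0.853, -1.422]
contact_force: [-1.0, 0.3, -2.6]
opening: 0.0352
```

```bash
python3 - <<'E'
from plan import *
p,Rt=longT(48.25,0,110,ly=.042,lx=-.002); p=p+Rt[:,2]*.001
plan(p,Rt,step=.03)
E
```

```text
t 10.15 q [-0.14 -0.44  2.05  0.06  1.05 -0.14] dist [ 0.0098  0.003  -0.0221] ang [ 0.  -0.3  0.2] rows 1
delta_pos [[-0.0033, 0.0241, -0.0018]] 
dr [[0.0, -0.3, 0.2]]
```

servo_tool(
  delta_pos=[
    [-0.0025,0.012,-0.001],
    [-0.001,0.01,-0.001],
    [0,0,0],
    [0,0,0],
  ],
  dr=[
    [0,-0.2,0.1],
    [0,0,0],
    [0,0,0],
    [0,0,0],
  ],
  grip=[0.1,0.1,0.1,0.1],
)

```text
t: 10.65
tool_pos: [0.5794, 0.0134, 0.2216]
tool_rot: [-0.836, 0.85, -1.42]
contact_force: [0.5, 0.5, -2.4]
opening: 0.0349
```

```bash
python3 - <<'E'
from plan import *
p,Rt=longT(48.25,0,80,ly=.042,lx=-.002); p=p+Rt[:,2]*.001
plan(p,Rt,step=.03)
a=[]
for c,(l,t,r,b) in dict(wrist=(100,40,500,340),scene=(230,160,430,310),side=(220,100,420,250)).items():
    im=ctrl.get_image(c)[:,:,::-1]; cv2.imwrite(f'pics/{c}7.png',im)
    a.append(cv2.resize(im[t:b,l:r],(400,300),interpolation=cv2.INTER_CUBIC))
cv2.imwrite('pics/c7.png',np.vstack([np.hstack(a[1:]),np.hstack([a[0],a[0]*0])]))
E
```

```text
t 10.65 q [-0.13 -0.4   2.06  0.06  1.   -0.13] dist [ 0.0141  0.0002 -0.0286] ang [-0.1 -0.1  0.2] rows 2
delta_pos [[-0.0003, 0.0159, -0.0005], [-0.0002, 0.0159, -0.0005]] 
dr [[-0.0, -0.1, 0.1], [-0.0, -0.1, 0.1]]
```

View pics/c7.png

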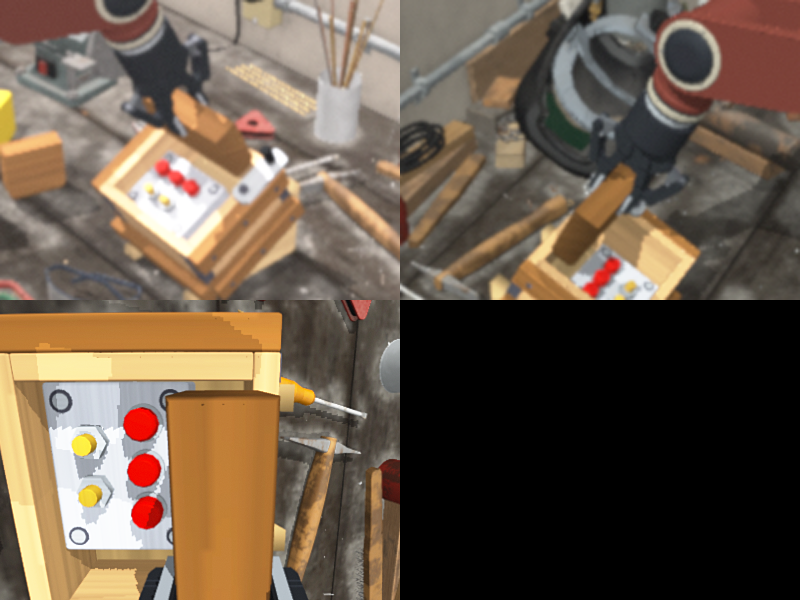

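servo_tool(
  delta_pos=[
    [-0.0005,0.012,-0.0005],
    [0,0.012,0],
    [0,0.006,0],
    [0,0,0],
  ],
  dr=[
    [0,-0.1,0.1],
    [0,0,0.1],
    [0,0,0],
    [0,0,0],
  ],
  grip=[0.1,0.1,0.1,0.1],
)

```text
t: 11.3
tool_pos: [0.5918, 0.0144, 0.1922]
tool_rot: [-0.839, 0.856, -1.413]
contact_force: [-0.3, 0.4, -2.9]
opening: 0.0355
```

```bash
python3 - <<'E'
from plan import *
p,Rt=longT(48.25,0,45,ly=.042,lx=-.002); p=p+Rt[:,2]*.001
plan(p,Rt,step=.03)
o=ctrl.get_obs();print(o['contact_force'],o['wrist_torque'])
E
```

```text
t 11.3 q [-0.13 -0.34  2.06  0.07  0.94 -0.14] dist [ 0.0182 -0.001  -0.0301] ang [ 0.3 -0.1 -0.1] rows 2
delta_pos [[0.0004, 0.0176, 0.0011], [0.0004, 0.0176, 0.001]] 
dr [[0.1, -0.0, -0.1], [0.1, -0.0, -0.1]]
[-0.29434736  0.3537313  -2.88929984] [-0.00240289  0.47898865  0.02571017]
```

No contact; the chock is entering cleanly. Continuing.

servo_tool(
  delta_pos=[
    [0,0.012,0.001],
    [0,0.012,0.001],
    [0,0.008,0],
    [0,0,0],
  ],
  dr=[
    [0.1,0,-0.1],
    [0.1,0,0],
    [0,0,0],
    [0,0,0],
  ],
  grip=[0.1,0.1,0.1,0.1],
)

```text
t: 11.8
tool_pos: [0.6091, 0.0141, 0.1622]
tool_rot: [-0.839, 0.855, -1.415]
contact_force: [-7.9, 0.6, 3.5]
opening: 0.0351
```

```bash
python3 - <<'E'
from plan import *
p,Rt=longT(48.25,0,40,ly=.042,lx=-.002); p=p+Rt[:,2]*.001
plan(p,Rt,step=.03)
o=ctrl.get_obs();print(o['contact_force'],o['wrist_torque'])
im=ctrl.get_image('scene')[160:310,230:430,::-1];im2=ctrl.get_image('wrist')[:,:,::-1]
cv2.imwrite('pics/c8.png',np.hstack([cv2.resize(im,(400,300)),cv2.resize(im2,(400,300))]))
E
```

```text
t 11.8 q [-0.12 -0.26  2.05  0.07  0.87 -0.14] dist [ 0.0032 -0.0008 -0.0045] ang [ 0.2 -0.1 -0. ] rows 1
delta_pos [[0.0007, 0.0055, 0.0008]] 
dr [[0.2, -0.1, -0.0]]
[-7.93223258  0.58796751  3.47958678] [-0.02459602  0.98759747 -0.13787277]
```

View pics/c8.png

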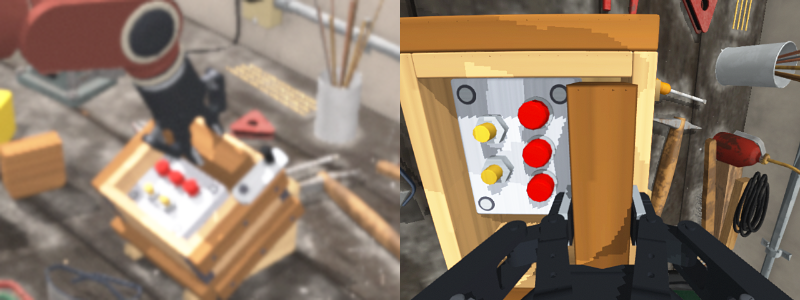

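servo_tool(
  delta_pos=[
    [0,0,-0.001],
    [0,0,0],
    [0,0,0],
    [0,0,0],
    [0,0,0],
  ],
  dr=[
    [0,0,0],
    [0,0,0],
    [0,0,0],
    [0,0,0],
    [0,0,0],
  ],
  grip=[0.1,0.8,0.8,0.8,0.8],
)

```text
t: 12.52
tool_pos: [0.6114, 0.0137, 0.1661]
tool_rot: [-0.832, 0.846, -1.419]
contact_force: [0.2, 0.4, 0.2]
opening: 0.0684
```

```bash
python3 - <<'E'
from plan import *
o=ctrl.get_obs();print(o['contact_force'],o['wrist_torque'])
im=ctrl.get_image('scene')[160:310,230:430,::-1];im2=ctrl.get_image('wrist')[:,:,::-1]
cv2.imwrite('pics/c9.png',np.hstack([cv2.resize(im,(400,300)),cv2.resize(im2,(400,300))]))
E
```

```text
[0.22003457 0.36938969 0.18423926] [ 0.02424534  0.19718635 -0.00669979]
```

View pics/c9.png

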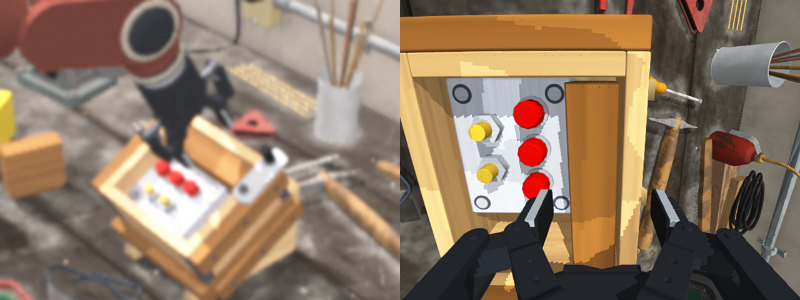

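servo_tool(
  delta_pos=[
    [0,-0.005,0],
    [0,0,0],
    [0,0,0],
    [0,0,0],
    [0,0,0],
  ],
  dr=[
    [0,0,0],
    [0,0,0],
    [0,0,0],
    [0,0,0],
    [0,0,0],
  ],
  grip=[0.8,0,0,0,0],
)

```text
t: 13.25
tool_pos: [0.6087, 0.0138, 0.1706]
tool_rot: [-0.832, 0.846, -1.419]
contact_force: [0.1, -0.3, -0.3]
opening: 0.0
```

```bash
python3 - <<'E'
from plan import *
o=ctrl.get_obs();print(o['contact_force'],tocr(o['tool_pos']),o['opening'])
im2=ctrl.get_image('wrist')[:,:,::-1]
cv2.imwrite('pics/c10.png',im2)
E
```

```text
[ 0.12325516 -0.32533119 -0.26867194] [52.06498237 -1.58599548 95.06507809] 3.70578894157979e-05
```

View pics/c10.png

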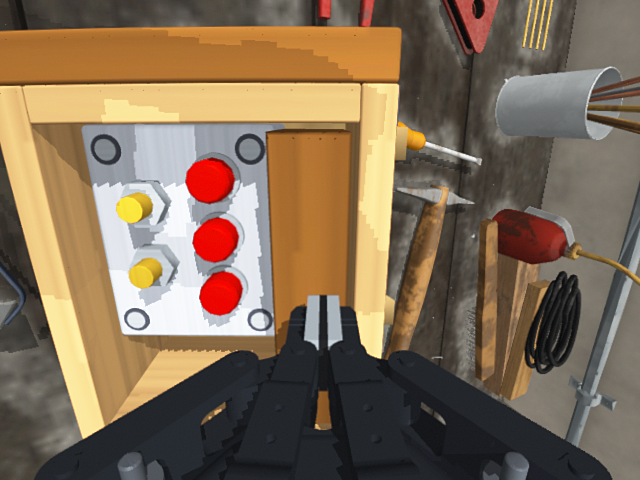

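servo_tool(
  delta_pos=[
    [0,0.008,-0.003],
    [0,0.006,0],
    [0,0.002,0],
    [0,0,0],
  ],
  dr=[
    [0,0,0],
    [0,0,0],
    [0,0,0],
    [0,0,0],
  ],
  grip=[0,0,0,0],
)

```text
t: 13.8
tool_pos: [0.6131, 0.0137, 0.1624]
tool_rot: [-0.837, 0.846, -1.416]
contact_force: [0.3, 0.8, -0.8]
opening: 0.0
```

servo_tool(
  delta_pos=[
    [0,0.003,0],
    [0,0.002,0],
    [0,0,0],
  ],
  dr=[
    [0,0,0],
    [0,0,0],
    [0,0,0],
  ],
  grip=[0,0,0],
)

```text
t: 14.18
tool_pos: [0.6164, 0.0137, 0.164]
tool_rot: [-0.837, 0.844, -1.417]
contact_force: [-0.7, -0.3, 0.6]
opening: 0.0001
```

```bash
python3 - <<'E'
from plan import *
o=ctrl.get_obs();print(o['contact_force'],tocr(o['tool_pos']),o['opening'])
E
```

```text
[-0.7102152  -0.25562824  0.5550823 ] [55.78133733 -1.59582039 85.6056333 ] 6.526556265897801e-05
```

servo_tool(
  delta_pos=[
    [0,0.007,-0.007],
    [0,0.004,0],
    [0,0.003,0],
  ],
  dr=[
    [0,0,0],
    [0,0,0],
    [0,0,0],
  ],
  grip=[0,0,0],
)

```text
t: 14.55
tool_pos: [0.6196, 0.0136, 0.1651]
tool_rot: [-0.835, 0.835, -1.417]
contact_force: [-32.6, -1.6, 23.1]
opening: -0.0002
```

```bash
python3 - <<'E'
from plan import *
o=ctrl.get_obs();print(o['contact_force'],tocr(o['tool_pos']),o['opening'])
E
```

```text
[-32.55298827  -1.55390231  23.12896551] [59.12988397 -1.6343287  85.13673662] -0.00017728093913599609
```

servo_tool(
  delta_pos=[
    [0,-0.012,-0.002],
    [0,0,0],
  ],
  dr=[
    [0,0,0],
    [0,0,0],
  ],
  grip=[0,0],
)

```text
t: 14.8
tool_pos: [0.6121, 0.0137, 0.1749]
tool_rot: [-0.834, 0.834, -1.418]
contact_force: [0.1, -0.6, -0.7]
opening: -0.0002
```

```bash
python3 - <<'E'
from plan import *
o=ctrl.get_obs();print(o['contact_force'],tocr(o['tool_pos']),o['tool_pos'])
im2=ctrl.get_image('wrist')[:,:,::-1]
cv2.imwrite('pics/c11.png',im2)
for c,(l,t,r,b) in dict(scene=(230,160,430,310),side=(220,100,420,250)).items():
    im=ctrl.get_image(c)[:,:,::-1]; cv2.imwrite(f'pics/{c}11.png',cv2.resize(im[t:b,l:r],(800,600),interpolation=cv2.INTER_CUBIC))
o=ctrl.get_obs();print(o['contact_force'],tocr(o['tool_pos']),o['tool_pos'])
E
```

```text
[ 0.10714609 -0.56652539 -0.68396889] [57.0428069  -1.61396076 97.25349759] [0.61207197 0.01372238 0.17485302]
[-0.70903696  0.02866037 -0.03140404] [55.46188376 -1.58143655 95.83293821] [0.61134362 0.01376643 0.17285654]
```

View pics/c11.png

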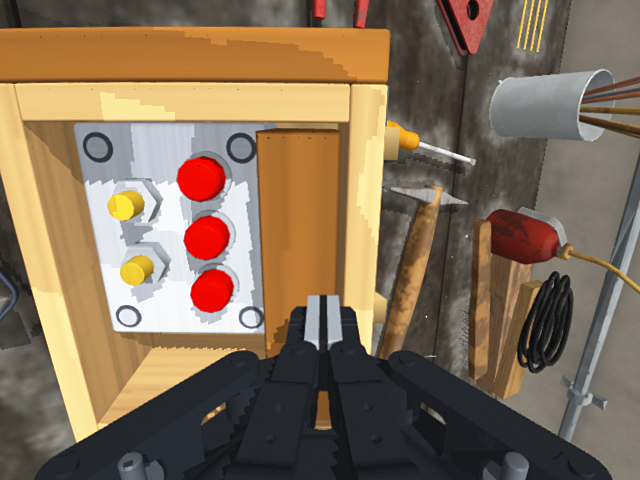

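View pics/side11.png

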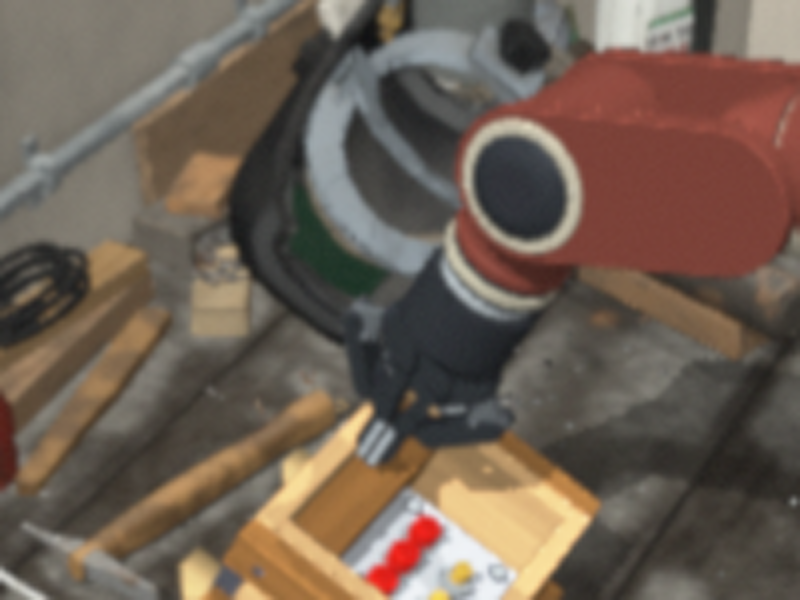

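```bash
python3 - <<'E'
from plan import *
p=ctrl.camera_params('wrist')
for z in(95,100,105,110):
  print(z,[proj(p,cr([x,y,z]))[0].round(1).tolist() for x,y in((30.25,77.5),(66.25,77.5),(30.25,0),(66.25,0))])
print([proj(p,cr([x,79.5,103]))[0].round(1).tolist() for x in(67.5,-67.5)])
im=cv2.imread('pics/c11.png')[90:290,220:420];cv2.imwrite('pics/c11c.png',cv2.resize(im,None,fx=3,fy=3,interpolation=cv2.INTER_CUBIC))
pl,Rt=np.zeros(3),0
Rm,t=crate(); Rt=axes(-Rm[:,2],Rm[:,0])
plan(cr([42,-1.5,90]),Rt)
E
```

```text
95 [[264.8, 128.0], [347.5, 128.5], [271.6, 289.0], [343.0, 289.3]]
100 [[263.0, 128.2], [348.4, 128.8], [270.3, 293.6], [343.6, 293.9]]
105 [[261.2, 128.5], [349.3, 129.1], [268.9, 298.5], [344.3, 298.7]]
110 [[259.2, 128.8], [350.3, 129.4], [267.5, 303.6], [345.0, 303.8]]
[[352.1, 123.9], [29.1, 124.2]]
t 14.95 q [-0.12 -0.27  2.04  0.06  0.88 -0.14] dist [-0.0091  0.0002 -0.0115] ang [-0.5  0.4  0.1] rows 1
delta_pos [[-0.0002, 0.0057, -0.0135]] 
dr [[-0.5, 0.4, 0.1]]
```

View pics/c11c.png

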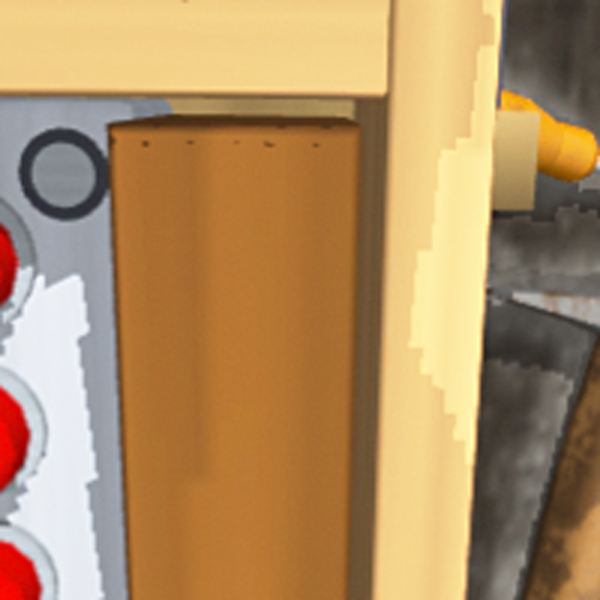

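servo_tool(
  delta_pos=[
    [0,0,-0.013],
    [0,0.004,-0.003],
    [0,0.008,0],
    [0,0.006,0],
  ],
  dr=[
    [-0.5,0.4,0.1],
    [0,0,0],
    [0,0,0],
    [0,0,0],
  ],
  grip=[0,0,0,0],
)

```text
t: 15.45
tool_pos: [0.6035, 0.0138, 0.1568]
tool_rot: [-0.846, 0.854, -1.412]
contact_force: [-76.6, -0.1, 64.9]
opening: -0.0003
```

```bash
python3 - <<'E'
from plan import *
o=ctrl.get_obs();print(o['contact_force'],tocr(o['tool_pos']),o['dq'].round(3))
E
```

```text
[-76.59938751  -0.07940597  64.92278791] [41.01905034 -1.67854971 85.28820806] [ 0.007  0.046 -0.052 -0.021  0.074 -0.002]
```

servo_tool(
  delta_pos=[
    [0,-0.03,0],
    [0,-0.05,0],
    [0,-0.05,0],
    [0,-0.03,0],
  ],
  dr=[
    [0,0,0],
    [0,0,0],
    [0,0,0],
    [0,0,0],
  ],
  grip=[0,1,1,1],
)

```text
t: 15.95
tool_pos: [0.5274, 0.0152, 0.3002]
tool_rot: [-0.849, 0.857, -1.41]
contact_force: [-0.3, -0.7, 1.0]
opening: 0.0543
```

```bash
python3 - <<'E'
from plan import *
p=ctrl.camera_params('wrist');im=ctrl.get_image('wrist')[:,:,::-1];cv2.imwrite('pics/c12.png',im);pickle.dump(p,open('w12.pkl','wb'))
a=1.2914-np.pi/2
print(ctrl.get_obs()['contact_force'])
plan([.47,.32,.27],axes([0,0,-1],[np.cos(a),np.sin(a),0]))
E
```

```text
[ 1.62542413 -0.05985261  2.75043311]
t 16.0 q [-0.15 -0.58  2.04  0.06  1.21 -0.14] dist [-0.058   0.3049 -0.0347] ang [-27.5  15.   -3.5] rows 6
delta_pos [[-0.0507, 0.0002, -0.0118], [-0.0501, 0.0007, -0.0139], [-0.0495, 0.0014, -0.016], [-0.0488, 0.0023, -0.018], [-0.048, 0.0033, -0.0199]] 
dr [[-4.6, 2.5, -0.6], [-4.6, 2.5, -0.6], [-4.6, 2.5, -0.6], [-4.6, 2.5, -0.6], [-4.6, 2.5, -0.6]]
delta_pos [[-0.0471, 0.0045, -0.0217]] 
dr [[-4.6, 2.5, -0.6]]
```

View pics/c12.png

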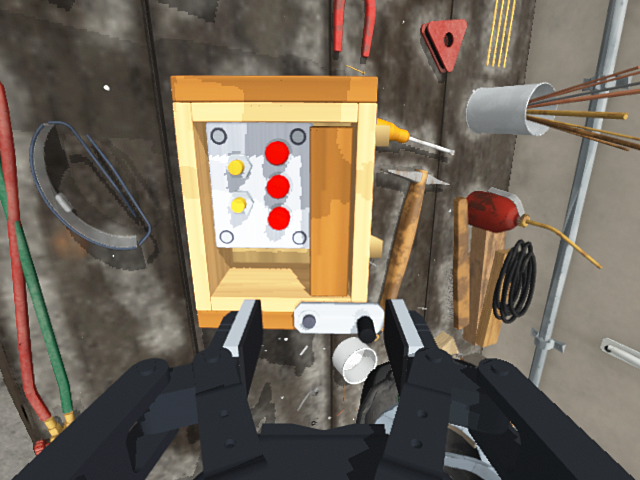

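servo_tool(
  delta_pos=[
    [-0.0507,-0.005,-0.012],
    [-0.05,0,-0.012],
    [-0.05,0,-0.012],
    [-0.049,0,-0.012],
    [-0.048,0,-0.012],
  ],
  dr=[
    [-4.6,2.5,-0.6],
    [-4.6,2.5,-0.6],
    [-4.6,2.5,-0.6],
    [-4.6,2.5,-0.6],
    [-4.6,2.5,-0.6],
  ],
  grip=[1,1,1,1,1],
)

```text
t: 16.62
tool_pos: [0.4968, 0.2711, 0.2895]
tool_rot: [-1.029, 1.334, -1.428]
contact_force: [0.3, -0.3, 0.7]
opening: 0.085
```

```bash
python3 - <<'E'
from plan import *
a=1.2914-np.pi/2
plan([.5,.311,.2],axes([0,0,-1],[np.cos(a),np.sin(a),0]))
E
```

```text
t 16.62 q [ 0.39 -0.16  1.69 -0.04  1.55  0.64] dist [ 0.0032  0.0399 -0.0895] ang [-4.1  1.6 -0.3] rows 2
delta_pos [[-0.0195, 0.0445, -0.0066], [-0.0196, 0.0446, -0.0053]] 
dr [[-2.0, 0.8, -0.2], [-2.0, 0.8, -0.2]]
```

servo_tool(
  delta_pos=[
    [-0.016,0.044,-0.006],
    [-0.016,0.04,-0.005],
    [0,0,0],
  ],
  dr=[
    [-2,0.8,-0.2],
    [-2,0.8,-0.2],
    [0,0,0],
  ],
  grip=[1,1,1],
)

```text
t: 17.0
tool_pos: [0.4995, 0.3088, 0.1983]
tool_rot: [-1.071, 1.411, -1.41]
contact_force: [-0.1, 0.2, 0.8]
opening: 0.0855
```

```bash
python3 - <<'E'
from fit import *
from plan import plan,axes,ctrl
from scipy.optimize import minimize
ctrl.get_image('wrist')
p=ctrl.camera_params('wrist');im=ctrl.get_image('wrist')[:,:,::-1].copy()
r=ctrl.masks_of('wrist','short_chock'); print([(a['score'],a['extent']) for a in r])
for a in r:
    cs,_=cv2.findContours(a['pixels'].astype(np.uint8),0,2); cv2.drawContours(im,cs,-1,(255,0,255),1)
x0=np.array([.5006,.3114,1.2914]); uc=proj(p,[.5006,.3114,.088])[0]; print(uc)
m=min(r,key=lambda a:abs((np.array(a['extent'])[:2]+np.array(a['extent'])[2:])/2-uc).sum())['pixels'].astype(np.uint8)
M=pickle.load(open('m.pkl','rb'))
ps=[p,M['scene','p'],M['side','p']]; ms=[m,M['scene','short_chock'][0]['pixels'].astype(np.uint8),M['side','short_chock'][2]['pixels'].astype(np.uint8)]
def cost(v,idx): return sum(1-(h&ms[i]).sum()/(h|ms[i]).sum() for i in idx for h in [hullmask(ps[i],chock(92,*v))])
for idx in((0,),(0,1,2)):
    s=minimize(lambda v:cost(v,idx),x0,method='Nelder-Mead',options=dict(initial_simplex=x0+np.array([[0,0,0],[.006,0,0],[0,.006,0],[0,0,.05]]))); print(idx,s.x,s.fun)
for u in proj(p,chock(92,*s.x)): cv2.circle(im,tuple(int(v) for v in u),3,(0,255,0),1)
cv2.imwrite('pics/w13.png',im)
E
```

```text
[(0.94, [229.9, 0.0, 351.5, 107.3]), (0.69, [120.3, 207.7, 247.9, 281.4]), (0.26, [520.8, 101.3, 583.5, 269.7])]
[321.40070522 225.38030517]
(0,) [0.5006 0.3114 1.2914] 1.0
(0, 1, 2) [0.50062067 0.31125962 1.29086352] 1.1529553850525716
```

View pics/w13.png

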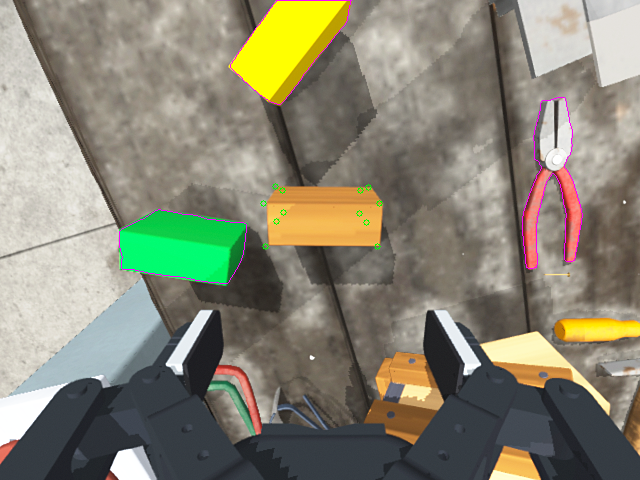

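```bash
python3 - <<'E'
from plan import *
a=1.291
plan([.5015,.311,.15],axes([0,0,-1],[np.cos(a),np.sin(a),0]))
E
```

```text
t 17.15 q [ 0.43 -0.03  1.71 -0.    1.46  0.7 ] dist [-0.0005  0.002  -0.0551] ang [ -0.4 -89.8   0.1] rows 10
delta_pos [[-0.0002, 0.0055, -0.0001], [-0.0002, 0.0055, -0.0001], [-0.0002, 0.0055, -0.0001], [-0.0002, 0.0055, -0.0], [-0.0002, 0.0055, -0.0]] 
dr [[-0.0, -9.0, 0.0], [-0.0, -9.0, 0.0], [-0.0, -9.0, 0.0], [-0.0, -9.0, 0.0], [-0.0, -9.0, 0.0]]
delta_pos [[-0.0002, 0.0055, 0.0], [-0.0002, 0.0055, 0.0001], [-0.0002, 0.0055, 0.0001], [-0.0002, 0.0055, 0.0001], [-0.0001, 0.0055, 0.0002]] 
dr [[-0.0, -9.0, 0.0], [-0.0, -9.0, 0.0], [-0.0, -9.0, 0.0], [-0.0, -9.0, 0.0], [-0.0, -9.0, 0.0]]
```

servo_tool(
  delta_pos=[
    [0,0.005,0],
    [0,0.005,0],
    [0,0.005,0],
    [0,0.005,0],
    [0,0.005,0],
  ],
  dr=[
    [0,-10,0],
    [0,-10,0],
    [0,-10,0],
    [0,-10,0],
    [0,-10,0],
  ],
  grip=[1,1,1,1,1],
)

```text
t: 17.77
tool_pos: [0.5091, 0.3084, 0.1953]
tool_rot: [-1.417, 0.72, -0.756]
contact_force: [0.2, -0.4, 0.4]
opening: 0.0852
```

servo_tool(
  delta_pos=[
    [0,0.005,0],
    [0,0.005,0],
    [0,0.005,0],
    [0,0.005,0],
    [0,0,0],
  ],
  dr=[
    [0,-10,0],
    [0,-10,0],
    [0,-10,0],
    [0,-9,0],
    [0,0,0],
  ],
  grip=[1,1,1,1,1],
)

```text
t: 18.4
tool_pos: [0.5162, 0.3076, 0.1903]
tool_rot: [-1.535, 0.156, -0.237]
contact_force: [-0.3, 0.2, 0.0]
opening: 0.0853
```

```bash
python3 - <<'E'
from plan import *
from fit import chock
p=ctrl.camera_params('wrist');im=ctrl.get_image('wrist')[:,:,::-1].copy()
for u in proj(p,chock(92,.5015,.311,1.291)): cv2.circle(im,tuple(int(v) for v in u),3,(0,255,0),1)
cv2.imwrite('pics/w14.png',im)
a=1.291
plan([.5015,.311,.041],axes([0,0,-1],[np.cos(a),np.sin(a),0]))
E
```

```text
t 18.45 q [ 0.42 -0.03  1.73 -0.    1.38 -0.9 ] dist [-0.015   0.0032 -0.1498] ang [-1.9  1.6  2.8] rows 3
delta_pos [[-0.0075, 0.0496, -0.0019], [-0.0067, 0.0497, -0.0014], [-0.0059, 0.0498, -0.0009]] 
dr [[-0.6, 0.5, 0.9], [-0.6, 0.5, 0.9], [-0.6, 0.5, 0.9]]
```

View pics/w14.png

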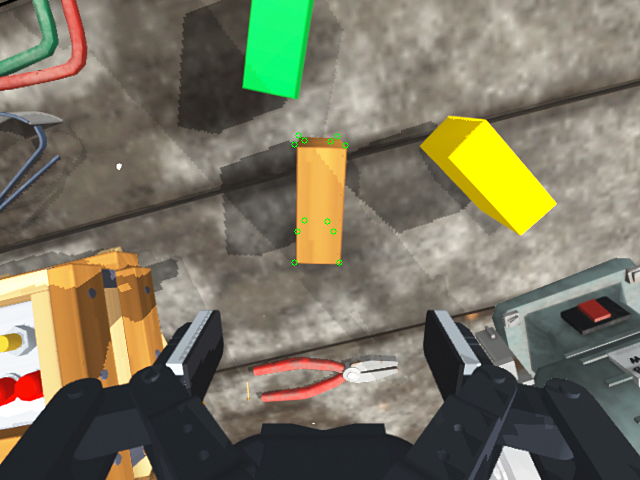

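servo_tool(
  delta_pos=[
    [-0.0075,0.05,-0.002],
    [-0.0065,0.045,-0.001],
    [-0.002,0.01,-0.001],
    [0,0,0],
  ],
  dr=[
    [-0.8,0.6,1.2],
    [-0.7,0.5,0.9],
    [-0.4,0.4,0.7],
    [0,0,0],
  ],
  grip=[1,1,1,1],
)

```text
t: 18.95
tool_pos: [0.5096, 0.3109, 0.0919]
tool_rot: [-1.551, 0.217, -0.234]
contact_force: [-0.4, 0.0, 0.2]
opening: 0.0855
```

```bash
python3 - <<'E'
from plan import *
a=1.291
plan([.5015,.311,.041],axes([0,0,-1],[np.cos(a),np.sin(a),0]),step=.02)
E
```

```text
t 18.95 q [ 0.42  0.08  1.79  0.    1.25 -0.86] dist [-0.0081  0.0001 -0.0509] ang [-0.5 -0.5  0.6] rows 3
delta_pos [[-0.0028, 0.0169, -0.0009], [-0.0027, 0.0169, -0.0008], [-0.0026, 0.0169, -0.0008]] 
dr [[-0.2, -0.2, 0.2], [-0.2, -0.2, 0.2], [-0.2, -0.2, 0.2]]
```

servo_tool(
  delta_pos=[
    [-0.004,0.022,-0.001],
    [-0.003,0.018,-0.001],
    [-0.001,0.008,0],
    [0,0,0],
  ],
  dr=[
    [-0.2,-0.2,0.2],
    [-0.2,-0.2,0.2],
    [-0.1,-0.1,0.1],
    [0,0,0],
  ],
  grip=[1,1,1,1],
)

```text
t: 19.45
tool_pos: [0.5038, 0.3124, 0.0447]
tool_rot: [-1.557, 0.215, -0.224]
contact_force: [-0.5, 0.4, -0.5]
opening: 0.0857
```

```bash
python3 - <<'E'
from plan import *
from fit import chock
a=1.291
plan([.5015,.311,.041],axes([0,0,-1],[np.cos(a),np.sin(a),0]),step=.02)
p=ctrl.camera_params('wrist');im=ctrl.get_image('wrist')[:,:,::-1].copy()
for u in proj(p,chock(92,.5015,.311,1.291)): cv2.circle(im,tuple(int(v) for v in u),3,(0,255,0),1)
cv2.imwrite('pics/w15.png',im)
E
```

```text
t 19.45 q [ 0.43  0.13  1.82 -0.    1.18 -0.86] dist [-0.0023 -0.0014 -0.0037] ang [-0.2 -0.   0.3] rows 1
delta_pos [[-0.0018, 0.0037, -0.002]] 
dr [[-0.2, -0.0, 0.3]]
```

View pics/w15.png

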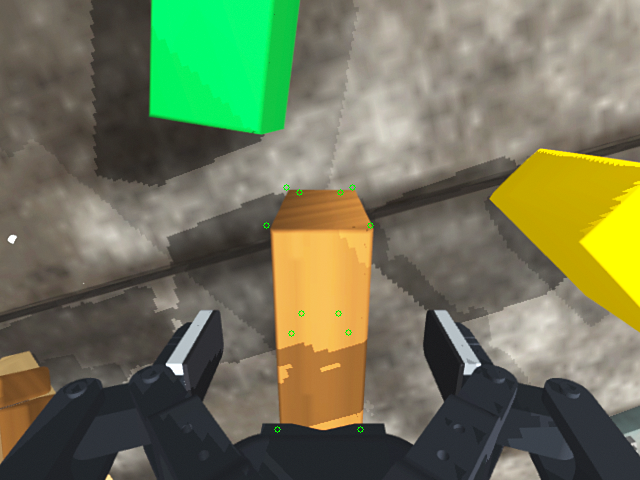

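servo_tool(
  delta_pos=[
    [-0.001,0.005,-0.001],
    [0,0,0],
    [0,0,0],
    [0,0,0],
    [0,0,0],
  ],
  dr=[
    [-0.2,0,0.3],
    [0,0,0],
    [0,0,0],
    [0,0,0],
    [0,0,0],
  ],
  grip=[1,0.1,0.1,0.1,0.1],
)

```text
t: 20.12
tool_pos: [0.5041, 0.3123, 0.0417]
tool_rot: [-1.558, 0.217, -0.222]
contact_force: [-0.6, 0.7, -1.3]
opening: 0.0352
```

servo_tool(
  delta_pos=[
    [0,0,0],
    [0,0,0],
    [0,-0.02,0],
  ],
  dr=[
    [0,0,0],
    [0,0,0],
    [0,0,0],
  ],
  grip=[0.1,0.1,0.1],
)

```text
t: 20.5
tool_pos: [0.5021, 0.3113, 0.0599]
tool_rot: [-1.56, 0.221, -0.219]
contact_force: [-0.7, 0.4, -1.7]
opening: 0.0351
```

```bash
cat >> plan.py <<'E'
def shortT(x,y,h,ly=.0417,lx=-.0012,lz=0):
    Rm,t=crate(); Rt=axes(-Rm[:,2],Rm[:,1]); return cr([x,y,h])-Rt@[lx,ly,lz],Rt
E
python3 - <<'E'
from plan import *
p,Rt=shortT(-19.25,-60.25,190); print(p)
o=ctrl.get_obs(); o2=dict(o); o2['tool_pos']=o['tool_pos']+[0,0,.22]
plan(p,Rt,o=o2,step=.05)
E
```

```text
[ 0.4817388  -0.04285903  0.25830829]
t 20.5 q [ 0.43  0.12  1.81  0.    1.21 -0.86] dist [-0.0203 -0.3542 -0.0216] ang [  3.7 -14.8 -27.9] rows 8
delta_pos [[0.0098, 0.0027, -0.0432], [0.0082, 0.0029, -0.0436], [0.0066, 0.003, -0.0438], [0.005, 0.003, -0.044], [0.0034, 0.0029, -0.0442]] 
dr [[0.5, -1.9, -3.5], [0.5, -1.9, -3.5], [0.5, -1.9, -3.5], [0.5, -1.9, -3.5], [0.5, -1.9, -3.5]]
delta_pos [[0.0018, 0.0027, -0.0443], [0.0002, 0.0024, -0.0444], [-0.0013, 0.002, -0.0444]] 
dr [[0.5, -1.9, -3.5], [0.5, -1.9, -3.5], [0.5, -1.9, -3.5]]
```

servo_tool(
  delta_pos=[
    [0,-0.05,0],
    [0,-0.055,0],
    [0,-0.055,0],
    [0,-0.05,0],
    [0,-0.02,0],
  ],
  dr=[
    [0,0,0],
    [0,0,0],
    [0,0,0],
    [0,0,0],
    [0,0,0],
  ],
  grip=[0.1,0.1,0.1,0.1,0.1],
)

```text
t: 21.12
tool_pos: [0.5012, 0.3111, 0.3017]
tool_rot: [-1.559, 0.219, -0.22]
contact_force: [0.4, 0.4, -1.2]
opening: 0.0349
```

```bash
python3 - <<'E'
from plan import *
p,Rt=shortT(-19.25,-60.25,190)
plan(p,Rt,step=.05)
E
```

```text
t 21.12 q [ 0.43 -0.07  1.59  0.    1.62 -0.86] dist [-0.0194 -0.3539 -0.0434] ang [  3.7 -14.8 -27.8] rows 8
delta_pos [[0.0099, 0.0054, -0.0432], [0.0081, 0.0056, -0.0435], [0.0064, 0.0057, -0.0438], [0.0046, 0.0057, -0.044], [0.0029, 0.0056, -0.0442]] 
dr [[0.5, -1.9, -3.5], [0.5, -1.9, -3.5], [0.5, -1.9, -3.5], [0.5, -1.9, -3.5], [0.5, -1.9, -3.5]]
delta_pos [[0.0011, 0.0053, -0.0443], [-0.0007, 0.005, -0.0444], [-0.0024, 0.0045, -0.0443]] 
dr [[0.5, -1.9, -3.5], [0.5, -1.9, -3.5], [0.5, -1.9, -3.5]]
```

servo_tool(
  delta_pos=[
    [0.01,0,-0.043],
    [0.008,0,-0.0435],
    [0.006,0.002,-0.044],
    [0.005,0.003,-0.044],
    [0.003,0.003,-0.044],
  ],
  dr=[
    [0.5,-1.9,-3.5],
    [0.5,-1.9,-3.5],
    [0.5,-1.9,-3.5],
    [0.5,-1.9,-3.5],
    [0.5,-1.9,-3.5],
  ],
  grip=[0.1,0.1,0.1,0.1,0.1],
)

```text
t: 21.75
tool_pos: [0.4872, 0.0867, 0.2922]
tool_rot: [-1.555, -0.168, -0.325]
contact_force: [1.4, -0.0, -1.7]
opening: 0.0353
```

```bash
python3 - <<'E'
from plan import *
p,Rt=shortT(-19.25,-60.25,185)
plan(p,Rt,step=.05)
E
```

```text
t 21.75 q [ 0.04 -0.54  2.   -0.03  1.37 -1.43] dist [-0.0031 -0.1296 -0.0383] ang [  1.   -4.7 -10. ] rows 3
delta_pos [[-0.0006, 0.0125, -0.0433], [-0.0026, 0.0121, -0.0433], [-0.0044, 0.0117, -0.0433]] 
dr [[0.3, -1.6, -3.3], [0.3, -1.6, -3.3], [0.3, -1.6, -3.3]]
```

servo_tool(
  delta_pos=[
    [0,0.009,-0.043],
    [-0.002,0.011,-0.043],
    [-0.003,0.01,-0.032],
    [0,0,0],
  ],
  dr=[
    [0.3,-1.6,-3.3],
    [0.3,-1.6,-3.3],
    [0.3,-1.2,-2.5],
    [0,0,0],
  ],
  grip=[0.1,0.1,0.1,0.1],
)

```text
t: 22.25
tool_pos: [0.4802, -0.0361, 0.2531]
tool_rot: [-1.544, -0.349, -0.385]
contact_force: [0.3, 1.0, -2.0]
opening: 0.0349
```

```bash
python3 - <<'E'
from plan import *
p,Rt=shortT(-19.25,-60.25,150)
pw=ctrl.camera_params('wrist');o=ctrl.get_obs();im=ctrl.get_image('wrist')[:,:,::-1]
plan(p,Rt,step=.05)
cv2.imwrite('pics/w16r.png',im);pickle.dump((pw,o),open('w16.pkl','wb'))
im=im.copy()
def c(P,col):
    for u in proj(pw,P): cv2.circle(im,tuple(int(v) for v in u),3,col,1)
c(cr([[x,y,103] for x in(-67.5,67.5) for y in(-79.5,79.5)]),(255,0,255))
T=R.from_rotvec(o['tool_rot']).as_matrix()
c(o['tool_pos']+np.array([[x-.0012,-.0463,z] for x in(-.046,.046) for z in(-.018,.018)])@T.T,(0,255,0))
cv2.imwrite('pics/w16.png',im)
E
```

```text
t 22.3 q [-0.31 -0.7   2.19  0.14  1.21 -1.88] dist [ 0.0198 -0.008  -0.0312] ang [ 0.1 -0.3 -1.1] rows 1
delta_pos [[0.0037, 0.0368, -0.0076]] 
dr [[0.1, -0.3, -1.1]]
```

View pics/w16.png

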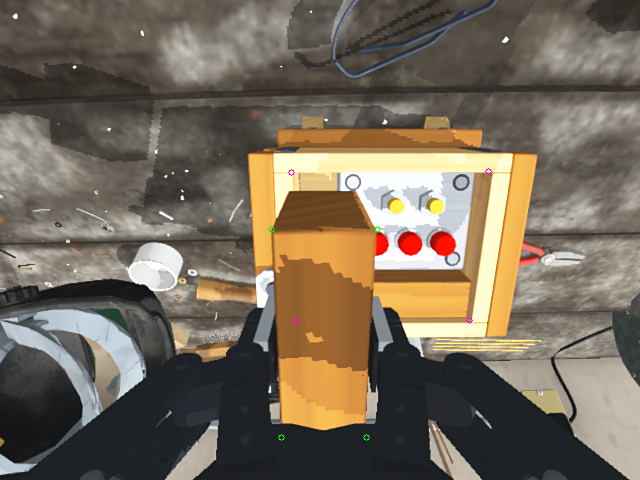

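```bash
python3 - <<'E'
import cv2
im=cv2.imread('pics/w16r.png')[120:350,240:545]; cv2.imwrite('pics/w16c.png',cv2.resize(im,None,fx=2.6,fy=2.6,interpolation=cv2.INTER_CUBIC))
E
```

```text
(no output)
```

View pics/w16c.png

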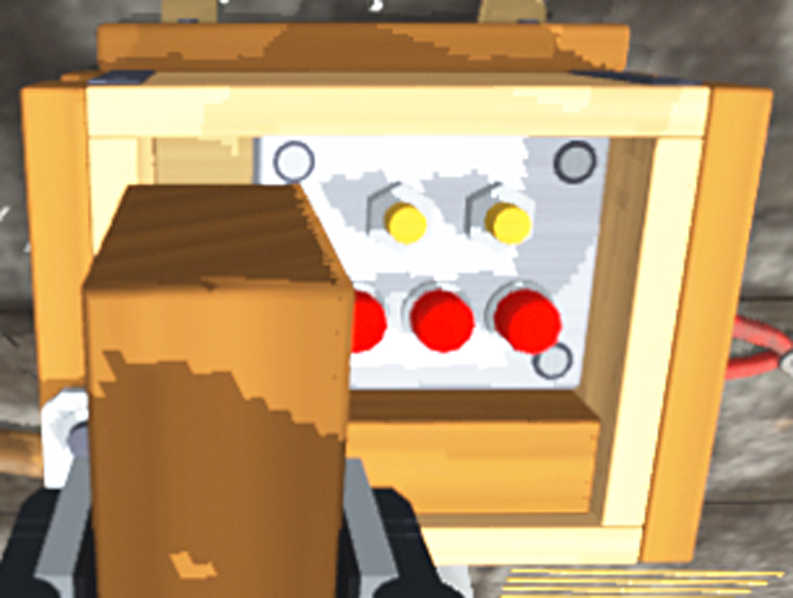

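servo_tool(
  delta_pos=[
    [0.002,0.02,-0.004],
    [0.002,0.014,-0.003],
    [0,0.004,0],
    [0,0,0],
  ],
  dr=[
    [0.1,-0.2,-0.7],
    [0,-0.1,-0.4],
    [0,0,0],
    [0,0,0],
  ],
  grip=[0.1,0.1,0.1,0.1],
)

```text
t: 22.8
tool_pos: [0.5027, -0.0384, 0.2225]
tool_rot: [-1.538, -0.374, -0.39]
contact_force: [-0.7, 0.8, -1.4]
opening: 0.0349
```

```bash
python3 - <<'E'
from plan import *
p,Rt=shortT(-19.25,-59.5,112)
o=ctrl.get_obs();plan(p,Rt,step=.05);print(abs(o['dq']).max())
E
```

```text
t 22.8 q [-0.31 -0.63  2.2   0.16  1.11 -1.9 ] dist [ 0.0157 -0.0043 -0.0331] ang [-0.2  0.2 -0.1] rows 1
delta_pos [[-0.0016, 0.0366, -0.0041]] 
dr [[-0.2, 0.2, -0.1]]
0.013466613975844746
```

servo_tool(
  delta_pos=[
    [-0.001,0.018,-0.0025],
    [-0.0005,0.015,-0.002],
    [0,0.004,0],
    [0,0,0],
  ],
  dr=[
    [-0.1,0.1,-0.1],
    [0,0,0],
    [0,0,0],
    [0,0,0],
  ],
  grip=[0.1,0.1,0.1,0.1],
)

```text
t: 23.3
tool_pos: [0.5204, -0.0417, 0.1912]
tool_rot: [-1.538, -0.378, -0.394]
contact_force: [-0.4, 0.6, -2.5]
opening: 0.0352
```

```bash
python3 - <<'E'
from plan import *
p,Rt=shortT(-19.25,-59.5,80)
o=ctrl.get_obs();plan(p,Rt,step=.05);print(abs(o['dq']).max())
a=[]
for c,(l,t,r,b) in dict(wrist=(200,100,600,400),scene=(250,190,410,310)).items():
    im=ctrl.get_image(c)[:,:,::-1]
    a.append(cv2.resize(im[t:b,l:r],(400,300),interpolation=cv2.INTER_CUBIC))
cv2.imwrite('pics/c17.png',np.hstack(a))
E
```

```text
t 23.3 q [-0.3  -0.56  2.21  0.16  1.02 -1.91] dist [ 0.0129 -0.0012 -0.0301] ang [-0.2  0.3  0.2] rows 1
delta_pos [[-0.0028, 0.0326, -0.0011]] 
dr [[-0.2, 0.3, 0.2]]
0.0036057094220082893
```

View pics/c17.png

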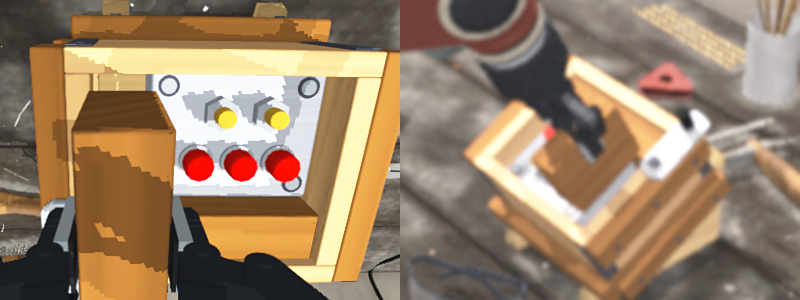

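```bash
python3 - <<'E'
from plan import *
o=ctrl.get_obs();T=R.from_rotvec(o['tool_rot']).as_matrix()
ps=pickle.load(open('m.pkl','rb'))['scene','p']
pts=np.array([[x,y,z] for y,l,w in((.0417,.040,.012),(.0277,.046,.018),(-.0463,.046,.018)) for x in(-l,l) for z in(-w,w)])+[-.0012,0,0]
P=o['tool_pos']+pts@T.T
print(tocr(P).round(1))
im=ctrl.get_image('scene')[:,:,::-1]
S=5;im=cv2.resize(im[190:310,250:410],None,fx=S,fy=S,interpolation=cv2.INTER_CUBIC)
for u in proj(ps,P): cv2.circle(im,tuple(int(v) for v in (u-[250,190])*S),4,(0,255,0),1)
for u in proj(ps,cr([[x,y,103] for x in(-67.5,67.5) for y in(-79.5,79.5)])): cv2.circle(im,tuple(int(v) for v in (u-[250,190])*S),4,(255,0,255),1)
cv2.imwrite('pics/c18.png',im)
E
```

```text
[[-56.  -70.7 112.8]
 [-56.1 -46.7 112.9]
 [ 24.  -70.3 113.2]
 [ 23.9 -46.3 113.2]
 [-62.  -76.8 126.8]
 [-62.2 -40.8 126.9]
 [ 30.  -76.3 127.2]
 [ 29.8 -40.3 127.3]
 [-62.3 -77.  200.8]
 [-62.5 -41.  200.9]
 [ 29.7 -76.5 201.2]
 [ 29.5 -40.5 201.3]]
```

View pics/c18.png

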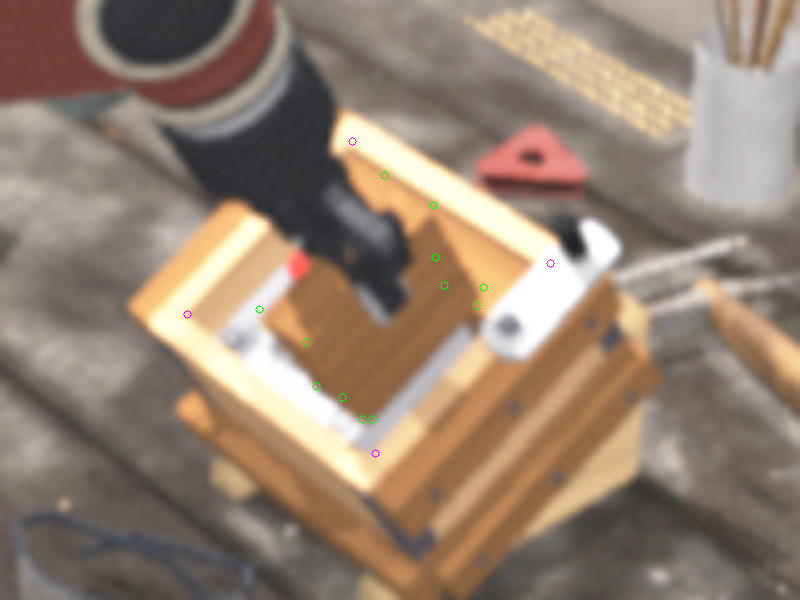

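servo_tool(
  delta_pos=[
    [-0.003,0.012,-0.001],
    [-0.001,0.012,0],
    [0,0.008,0],
    [0,0,0],
  ],
  dr=[
    [-0.1,0.2,0.1],
    [0,0.1,0],
    [0,0,0],
    [0,0,0],
  ],
  grip=[0.1,0.1,0.1,0.1],
)

```text
t: 23.95
tool_pos: [0.5329, -0.0429, 0.16]
tool_rot: [-1.538, -0.373, -0.398]
contact_force: [1.1, -0.4, -1.6]
opening: 0.035
```

```bash
python3 - <<'E'
from plan import *
p,Rt=shortT(-20,-59.5,45)
o=ctrl.get_obs();plan(p,Rt,step=.05);print(o['contact_force'],o['wrist_torque'])
E
```

```text
t 23.95 q [-0.29 -0.49  2.22  0.16  0.94 -1.91] dist [ 0.0163 -0.0003 -0.03  ] ang [-0.1 -0.1  0.2] rows 1
delta_pos [[0.0002, 0.0342, -0.0001]] 
dr [[-0.1, -0.1, 0.2]]
[ 1.07566514 -0.36649041 -1.55777906] [ 0.03542957  0.38580695 -0.00159688]
```

servo_tool(
  delta_pos=[
    [0,0.012,0],
    [0,0.012,0],
    [0,0.008,0],
    [0,0,0],
  ],
  dr=[
    [-0.1,-0.1,0.1],
    [0,0,0],
    [0,0,0],
    [0,0,0],
  ],
  grip=[0.1,0.1,0.1,0.1],
)

```text
t: 24.45
tool_pos: [0.5492, -0.0433, 0.1309]
tool_rot: [-1.541, -0.373, -0.395]
contact_force: [-12.9, 0.9, 10.9]
opening: 0.035
```

```bash
python3 - <<'E'
from plan import *
p,Rt=shortT(-20,-59.5,45)
o=ctrl.get_obs();plan(p,Rt,step=.05);print(o['contact_force'],o['wrist_torque'])
im=ctrl.get_image('wrist')[:,:,::-1]; cv2.imwrite('pics/w19.png',im)
E
```

```text
t 24.45 q [-0.28 -0.4   2.21  0.16  0.86 -1.91] dist [-0.      0.0001 -0.001 ] ang [0.  0.1 0. ] rows 1
delta_pos [[-0.0005, 0.0008, 0.0001]] 
dr [[0.0, 0.1, 0.0]]
[-12.93643888   0.86878521  10.89888203] [-0.03796946  1.463845   -0.13134359]
```

View pics/w19.png

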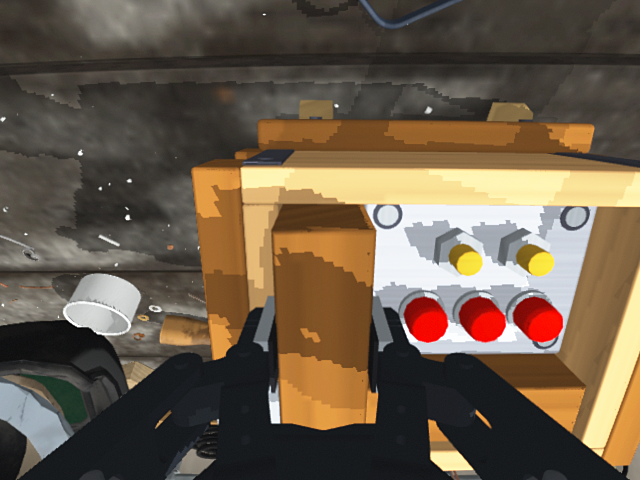

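servo_tool(
  delta_pos=[
    [-0.001,-0.001,0],
    [0,0,0],
    [0,0,0],
    [0,0,0],
    [0,0,0],
  ],
  dr=[
    [0,0,0],
    [0,0,0],
    [0,0,0],
    [0,0,0],
    [0,0,0],
  ],
  grip=[0.1,0.7,0.7,0.7,0.7],
)

```text
t: 25.12
tool_pos: [0.5494, -0.0438, 0.1325]
tool_rot: [-1.542, -0.375, -0.398]
contact_force: [-0.1, -0.0, 0.7]
opening: 0.0598
```

```bash
python3 - <<'E'
from plan import *
o=ctrl.get_obs();print(o['contact_force'],o['wrist_torque'],tocr(o['tool_pos']))
im=ctrl.get_image('wrist')[:,:,::-1]; cv2.imwrite('pics/w20.png',im)
E
```

```text
[-0.14363397 -0.02046817  0.71928832] [ 0.01854008  0.21629599 -0.01683804] [-17.31989715 -60.07842895  88.8509478 ]
```

View pics/w20.png

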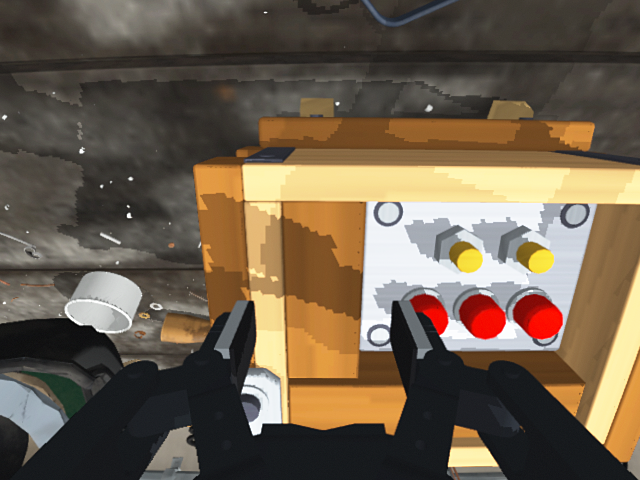

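servo_tool(
  delta_pos=[
    [0,-0.008,0],
    [0,0,0],
    [0,0,0],
    [0,0,0],
    [0,0,0],
  ],
  dr=[
    [0,0,0],
    [0,0,0],
    [0,0,0],
    [0,0,0],
    [0,0,0],
  ],
  grip=[0.7,0,0,0,0],
)

```text
t: 25.8
tool_pos: [0.5455, -0.0437, 0.1404]
tool_rot: [-1.542, -0.376, -0.398]
contact_force: [0.1, 0.3, 0.1]
opening: 0.0001
```

```bash
python3 - <<'E'
from plan import *
Rm,t=crate()
o=ctrl.get_obs();print(o['contact_force'],tocr(o['tool_pos']),o['opening'])
plan(cr([-20,-60.25,90]),axes(-Rm[:,2],Rm[:,1]))
E
```

```text
[0.09774093 0.31344353 0.0529744 ] [-17.1523358  -60.12794333  97.65173134] 0.00011593301744037124
t 25.8 q [-0.28 -0.42  2.21  0.16  0.88 -1.91] dist [ 0.0011 -0.0001 -0.0081] ang [0.1 0.1 0.3] rows 1
delta_pos [[-0.0029, 0.0076, -0.0001]] 
dr [[0.1, 0.1, 0.3]]
```

servo_tool(
  delta_pos=[
    [-0.003,0.007,0],
    [-0.002,0.003,0],
  ],
  dr=[
    [0,0,0.2],
    [0,0,0],
  ],
  grip=[0,0],
)

```text
t: 26.05
tool_pos: [0.5459, -0.0438, 0.1286]
tool_rot: [-1.543, -0.373, -0.396]
contact_force: [0.0, -0.2, 0.3]
opening: -0.0002
```

servo_tool(
  delta_pos=[
    [-0.001,0.003,0],
  ],
  dr=[
    [0,0,0],
  ],
  grip=[0],
)

```text
t: 26.18
tool_pos: [0.5463, -0.0438, 0.1268]
tool_rot: [-1.543, -0.373, -0.394]
contact_force: [-30.0, 1.7, 31.7]
opening: 0.0
```

```bash
python3 - <<'E'
from plan import *
o=ctrl.get_obs();print(o['contact_force'],tocr(o['tool_pos']),o['opening'])
E
```

```text
[-30.01978824   1.7239141   31.71375209] [-22.7703223  -60.18776586  85.28395496] 4.681450938747379e-05
```

servo_tool(
  delta_pos=[
    [0,-0.02,0],
    [0,-0.05,0],
    [0,-0.05,0],
    [0,-0.02,0],
  ],
  dr=[
    [0,0,0],
    [0,0,0],
    [0,0,0],
    [0,0,0],
  ],
  grip=[0,0.3,0.3,0.3],
)

```text
t: 26.68
tool_pos: [0.478, -0.0421, 0.2508]
tool_rot: [-1.542, -0.368, -0.389]
contact_force: [0.4, 0.4, 0.9]
opening: 0.0258
```

```bash
python3 - <<'E'
from plan import *
p=ctrl.camera_params('wrist');im=ctrl.get_image('wrist')[:,:,::-1].copy();cv2.imwrite('pics/w21r.png',im)
def ov(p,im,th):
    for z,col in((115,(255,0,0)),(139,(0,255,0))):
        u=proj(p,cr([28+52*np.cos(th),-97+52*np.sin(th),z]))[0]; cv2.circle(im,tuple(int(v) for v in u),3,col,1)
    u=proj(p,cr([28,-97,111]))[0]; cv2.circle(im,tuple(int(v) for v in u),3,(255,0,255),1)
ov(p,im,0); 
im2=cv2.imread('pics/c12.png'); ov(pickle.load(open('w12.pkl','rb')),im2,0)
cv2.imwrite('pics/w21.png',np.hstack([im[200:,100:500],cv2.resize(im2[270:360,270:400],None,fx=3,fy=3)[:280,:390]]))
Rm,t=crate(); 
plan(cr([80,-97,150]),axes(-Rm[:,2],-Rm[:,1]))
E
```

```text
Traceback (most recent call last):
ValueError: all the input array dimensions except for the concatenation axis must match exactly, but along dimension 0, the array at index 0 has size 280 and the array at index 1 has size 270
```

```bash
cat > ov.py <<'E'
from plan import *
def ov(p,im,th):
    for z,col in((115,(255,0,0)),(139,(0,255,0))):
        u=proj(p,cr([28+52*np.cos(th),-97+52*np.sin(th),z]))[0]; cv2.circle(im,tuple(int(v) for v in u),3,col,1)
    u=proj(p,cr([28,-97,111]))[0]; cv2.circle(im,tuple(int(v) for v in u),3,(255,0,255),1)
E
python3 - <<'E'
from ov import *
p=ctrl.camera_params('wrist');im=cv2.imread('pics/w21r.png')
ov(p,im,0); 
im2=cv2.imread('pics/c12.png'); ov(pickle.load(open('w12.pkl','rb')),im2,0)
cv2.imwrite('pics/w21.png',np.hstack([im[210:,100:500],cv2.resize(im2[270:360,270:400],None,fx=3,fy=3)]))
Rm,t=crate(); 
plan(cr([80,-97,150]),axes(-Rm[:,2],-Rm[:,1]))
E
```

```text
t 26.73 q [-0.34 -0.72  2.21  0.16  1.2  -1.92] dist [ 0.1277 -0.0393 -0.0207] ang [-3.000e-01 -1.798e+02 -1.000e-01] rows 19
delta_pos [[0.0055, 0.0041, -0.002], [0.0051, 0.0041, -0.0028], [0.0045, 0.0041, -0.0036], [0.0039, 0.0041, -0.0043], [0.0031, 0.0041, -0.0049]] 
dr [[-0.0, -9.5, -0.0], [-0.0, -9.5, -0.0], [-0.0, -9.5, -0.0], [-0.0, -9.5, -0.0], [-0.0, -9.5, -0.0]]
delta_pos [[0.0023, 0.0041, -0.0053], [0.0013, 0.0041, -0.0056], [0.0004, 0.0041, -0.0058], [-0.0006, 0.0041, -0.0058], [-0.0015, 0.0041, -0.0056]] 
dr [[-0.0, -9.5, -0.0], [-0.0, -9.5, -0.0], [-0.0, -9.5, -0.0], [-0.0, -9.5, -0.0], [-0.0, -9.5, -0.0]]
delta_pos [[-0.0024, 0.0041, -0.0053], [-0.0032, 0.0041, -0.0048], [-0.004, 0.0041, -0.0042], [-0.0046, 0.0041, -0.0035], [-0.0051, 0.0041, -0.0027]] 
dr [[-0.0, -9.5, -0.0], [-0.0, -9.5, -0.0], [-0.0, -9.5, -0.0], [-0.0, -9.5, -0.0], [-0.0, -9.5, -0.0]]
```

View pics/w21.png

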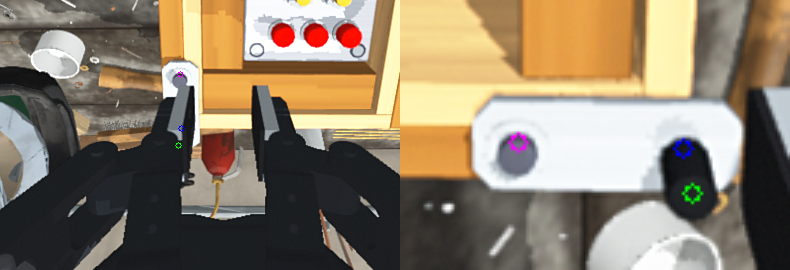

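View pics/w21r.png

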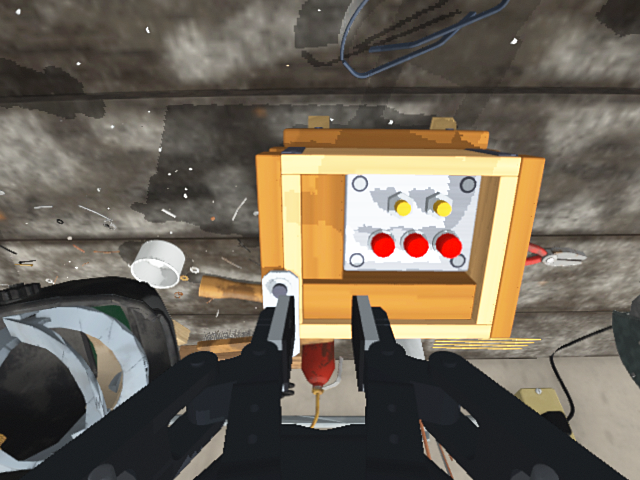

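servo_tool(
  delta_pos=[
    [0,0,0],
    [0,0,0],
    [0,0,0],
    [0,0,0],
    [0,0,0],
  ],
  dr=[
    [0,10.5,0],
    [0,10.5,0],
    [0,10.5,0],
    [0,10.5,0],
    [0,10.5,0],
  ],
  grip=[0.3,0.3,0.3,0.3,0.3],
)

```text
t: 27.35
tool_pos: [0.4786, -0.0423, 0.249]
tool_rot: [-1.199, 0.366, -1.045]
contact_force: [-0.2, 0.0, -0.5]
opening: 0.0256
```

servo_tool(
  delta_pos=[
    [0,0,0],
    [0,0,0],
    [0,0,0],
    [0,0,0],
    [0,0,0],
  ],
  dr=[
    [0,10.5,0],
    [0,10.5,0],
    [0,10.5,0],
    [0,10.5,0],
    [0,10.5,0],
  ],
  grip=[0.3,0.3,0.3,0.3,0.3],
)

```text
t: 27.98
tool_pos: [0.4783, -0.0418, 0.2417]
tool_rot: [-0.641, 1.09, -1.561]
contact_force: [0.4, -0.3, -0.5]
opening: 0.0256
```

```bash
python3 - <<'E'
from ov import *
Rm,t=crate(); o=ctrl.get_obs(); print(o['tool_pos'],tocr(o['tool_pos']),o['opening'])
plan(cr([80,-97,165]),axes(-Rm[:,2],-Rm[:,1]))
E
```

```text
[ 0.47830914 -0.04184063  0.24168197] [-28.89763701 -59.28597483 218.63730987] 0.025556984463255474
t 27.98 q [-0.33 -0.71  2.21  0.16  1.19 -0.04] dist [ 0.1207 -0.0396  0.0038] ang [ 0.6 72.6  0.6] rows 8
delta_pos [[0.0004, 0.0065, 0.0145], [-0.0019, 0.0065, 0.0144], [-0.0041, 0.0065, 0.0139], [-0.0062, 0.0066, 0.0131], [-0.0082, 0.0066, 0.0119]] 
dr [[0.1, 9.1, 0.1], [0.1, 9.1, 0.1], [0.1, 9.1, 0.1], [0.1, 9.1, 0.1], [0.1, 9.1, 0.1]]
delta_pos [[-0.01, 0.0066, 0.0105], [-0.0115, 0.0067, 0.0087], [-0.0127, 0.0067, 0.0068]] 
dr [[0.1, 9.1, 0.1], [0.1, 9.1, 0.1], [0.1, 9.1, 0.1]]
```

servo_tool(
  delta_pos=[
    [0,0.0065,0.0145],
    [-0.002,0.0065,0.0145],
    [-0.004,0.0065,0.014],
    [-0.006,0.0065,0.013],
    [-0.008,0.0065,0.012],
  ],
  dr=[
    [0.1,9,0.1],
    [0.1,9,0.1],
    [0.1,9,0.1],
    [0.1,9,0.1],
    [0.1,9,0.1],
  ],
  grip=[0.3,0.3,0.3,0.3,0.3],
)

```text
t: 28.6
tool_pos: [0.555, -0.0671, 0.2368]
tool_rot: [0.037, 1.669, -1.866]
contact_force: [0.6, 0.6, 0.6]
opening: 0.0254
```

servo_tool(
  delta_pos=[
    [-0.01,0.006,0.0105],
    [-0.0115,0.006,0.0085],
    [-0.011,0.005,0.005],
    [0,0,0],
  ],
  dr=[
    [0.1,9,0.1],
    [0.1,9,0.1],
    [0.1,8,0.1],
    [0,0,0],
  ],
  grip=[0.35,0.35,0.35,0.35],
)

```text
t: 29.1
tool_pos: [0.5982, -0.0813, 0.2325]
tool_rot: [0.509, 1.968, -1.962]
contact_force: [-0.5, -0.3, 0.7]
opening: 0.0299
```

```bash
python3 - <<'E'
from ov import *
Rm,t=crate(); o=ctrl.get_obs(); print(o['tool_pos'],tocr(o['tool_pos']),o['opening'])
ctrl.get_image('wrist'); p=ctrl.camera_params('wrist'); im=ctrl.get_image('wrist')[:,:,::-1].copy()
plan(cr([80,-97,150]),axes(-Rm[:,2],-Rm[:,1]))
cv2.imwrite('pics/w22r.png',im); ov(p,im,0)
for u in proj(p,cr([[x,y,103] for x in(82.5,-82.5,67.5,-67.5) for y in(79.5,-79.5)])): cv2.circle(im,tuple(int(v) for v in u),3,(0,255,255),1)
cv2.imwrite('pics/w22.png',im)
E
```

```text
[ 0.59817423 -0.08129474  0.23254465] [ 73.18506448 -96.83904365 154.01032828] 0.029865566990902613
t 29.2 q [-0.33 -0.33  1.98  0.17  1.04  1.22] dist [ 0.0085 -0.0005 -0.0004] ang [ 0.2 -0.8  0.6] rows 1
delta_pos [[-0.0074, 0.0043, 0.0003]] 
dr [[0.2, -0.8, 0.6]]
```

View pics/w22.png

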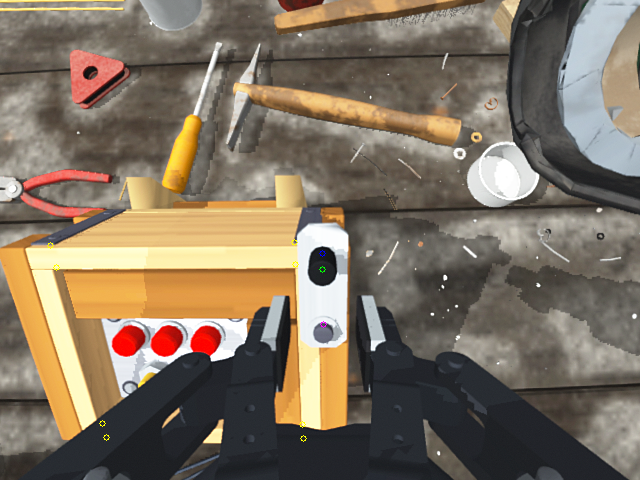

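servo_tool(
  delta_pos=[
    [-0.006,0.008,0],
    [-0.002,0.015,0],
    [0,0.012,0],
    [0,0,0],
  ],
  dr=[
    [0.1,-0.4,0.3],
    [0,-0.2,0.2],
    [0,0,0],
    [0,0,0],
  ],
  grip=[0.35,0.35,0.35,0.35],
)

```text
t: 29.7
tool_pos: [0.6214, -0.0809, 0.2021]
tool_rot: [0.5, 1.953, -1.957]
contact_force: [0.6, -0.1, 0.9]
opening: 0.0298
```

```bash
python3 - <<'E'
from ov import *
Rm,t=crate(); o=ctrl.get_obs(); print(tocr(o['tool_pos']),o['opening'],o['contact_force'])
p=ctrl.camera_params('wrist'); im=ctrl.get_image('wrist')[:,:,::-1].copy()
plan(cr([80,-97,103]),axes(-Rm[:,2],-Rm[:,1]))
cv2.imwrite('pics/w23.png',im)
E
```

```text
[ 79.37015059 -96.07644565 116.18836844] 0.02983435464907329 [ 0.56893598 -0.13072945  0.87328832]
t 29.75 q [-0.32 -0.25  1.97  0.17  0.96  1.21] dist [ 0.0066 -0.0009 -0.0121] ang [ 0.1 -0.   0.1] rows 1
delta_pos [[-0.0002, 0.0137, 0.0009]] 
dr [[0.1, -0.0, 0.1]]
```

View pics/w23.png

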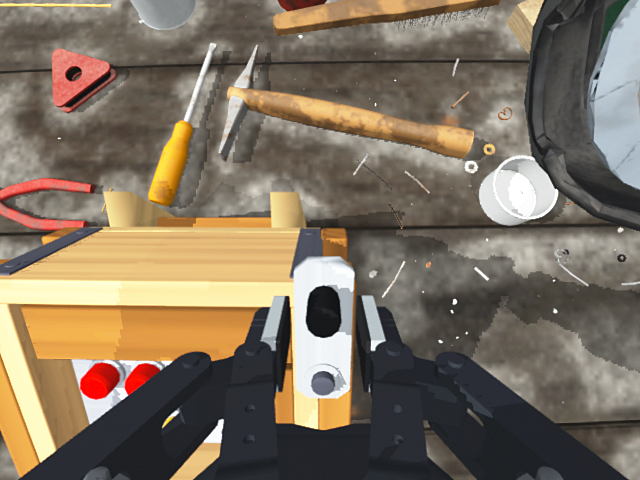

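servo_tool(
  delta_pos=[
    [0,0.008,0],
    [0,0.005,0],
    [0,0,0],
  ],
  dr=[
    [0,0,0],
    [0,0,0],
    [0,0,0],
  ],
  grip=[0.35,0.26,0.26],
)

```text
t: 30.12
tool_pos: [0.6283, -0.0812, 0.1913]
tool_rot: [0.502, 1.951, -1.956]
contact_force: [0.6, -0.1, 0.1]
opening: 0.0222
```

```bash
python3 - <<'E'
from ov import *
Rm,t=crate(); o=ctrl.get_obs(); print(tocr(o['tool_pos']),o['opening'],o['contact_force'])
print((R.from_rotvec(o['tool_rot']).inv()*R.from_matrix(axes(-Rm[:,2],-Rm[:,1]))).as_rotvec(degrees=True))
im=ctrl.get_image('wrist')[:,:,::-1].copy()
cv2.imwrite('pics/w24.png',im[200:440,150:500])
E
```

```text
[ 80.39336644 -96.29868063 103.43176763] 0.022159106772445973 [ 0.62989386 -0.06487627  0.07266155]
[ 0.08412484  0.00660147 -0.00022448]
```

View pics/w24.png

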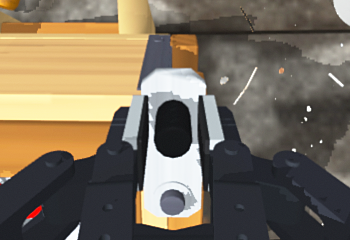

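servo_tool(
  delta_pos=[
    [0.0008,0,-0.009],
    [0.0008,0,-0.009],
    [0.0008,0,-0.009],
  ],
  dr=[
    [0,-10,0],
    [0,-10,0],
    [0,-10,0],
  ],
  grip=[0.26,0.26,0.26],
)

```text
t: 30.55
tool_pos: [0.6231, -0.0571, 0.1893]
tool_rot: [-0.032, 1.597, -1.847]
contact_force: [2.0, -2.5, -0.4]
opening: 0.022
```

```bash
cat > arc.py <<'E'
from ov import *
Rm,t=crate(); o=ctrl.get_obs(); P=tocr(o['tool_pos'])
T=Rm.T@R.from_rotvec(o['tool_rot']).as_matrix()
print('t',o['t'],P.round(1),'F',o['contact_force'].round(1),'ang pos',np.degrees(np.arctan2(P[1]+97,P[0]-28)).round(1),'r',np.hypot(P[1]+97,P[0]-28).round(1),'tool ang',np.degrees(np.arctan2(T[1,2],T[0,2])).round(1)+90,'tilt',T[:,1].round(3),o['q'].round(2))
import sys
if len(sys.argv)>1:
    th=np.radians(float(sys.argv[1])); h=float(sys.argv[2])
    plan(cr([28+52*np.cos(th),-97+52*np.sin(th),h]),axes(-Rm[:,2],Rm@[np.sin(th),-np.cos(th),0]))
E
python3 arc.py
```

```text
t 30.55 [ 74.5 -72.2 104.3] F [ 2.  -2.5 -0.4] ang pos 28.0 r 52.7 tool ang 31.0 tilt [ 0.003 -0.003 -1.   ] [-0.26 -0.25  1.99  0.14  0.92  0.72]
```

Turning works with about 3 N. Continuing the arc.

servo_tool(
  delta_pos=[
    [0.0012,0,-0.01],
    [0.001,0,-0.0095],
    [0.001,0,-0.0095],
  ],
  dr=[
    [0,-10,0],
    [0,-9.5,0],
    [0,-9.5,0],
  ],
  grip=[0.26,0.26,0.26],
)

```text
t: 30.92
tool_pos: [0.607, -0.038, 0.1825]
tool_rot: [-0.469, 1.217, -1.663]
contact_force: [3.5, -1.6, -0.9]
opening: 0.0225
```

```bash
python3 arc.py 90 104
```

```text
t 30.925 [ 56.9 -53.4 106. ] F [ 3.5 -1.6 -0.9] ang pos 56.5 r 52.3 tool ang 61.0 tilt [ 0.012 -0.006 -1.   ] [-0.23 -0.29  2.04  0.12  0.9   0.24]
t 30.93 q [-0.23 -0.29  2.04  0.12  0.9   0.24] dist [-0.0245  0.0088 -0.0153] ang [ -0.8 -29.    0.2] rows 4
delta_pos [[0.0017, 0.0004, -0.0073], [0.0007, 0.0004, -0.0075], [-0.0002, 0.0004, -0.0075], [-0.0012, 0.0005, -0.0074]] 
dr [[-0.2, -7.3, 0.0], [-0.2, -7.3, 0.0], [-0.2, -7.3, 0.0], [-0.2, -7.3, 0.0]]
```

servo_tool(
  delta_pos=[
    [0.001,0.0015,-0.01],
    [0.001,0.001,-0.0095],
    [0.001,0.0005,-0.0095],
  ],
  dr=[
    [-0.3,-9.5,0],
    [-0.2,-9.5,0],
    [-0.2,-9,0],
  ],
  grip=[0.26,0.26,0.26],
)

```text
t: 31.3
tool_pos: [0.5876, -0.0305, 0.1723]
tool_rot: [-0.827, 0.839, -1.423]
contact_force: [2.1, 1.1, -0.2]
opening: 0.0222
```

```bash
python3 arc.py 93 104; python3 - <<'E'
from ov import *
im=ctrl.get_image('wrist')[:,:,::-1].copy(); p=ctrl.camera_params('wrist')
cv2.imwrite('pics/w25.png',im)
E
```

```text
t 31.3 [ 34.9 -46.2 106.1] F [ 2.1  1.1 -0.2] ang pos 82.3 r 51.3 tool ang 89.9 tilt [ 0.014 -0.003 -1.   ] [-0.23 -0.34  2.1   0.13  0.9  -0.27]
t 31.3 q [-0.23 -0.34  2.1   0.13  0.9  -0.27] dist [-0.0075  0.0013 -0.0064] ang [-0.8 -3.1  0.2] rows 1
delta_pos [[-0.0011, 0.002, -0.0096]] 
dr [[-0.8, -3.1, 0.2]]
```

View pics/w25.png

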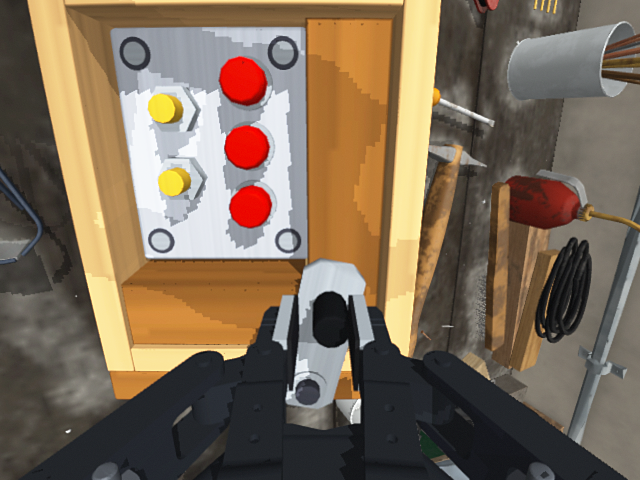

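servo_tool(
  delta_pos=[
    [0,0.001,-0.006],
    [0,0.001,-0.003],
  ],
  dr=[
    [-0.5,-2,0],
    [0,0,0],
  ],
  grip=[0.26,0.26],
)

```text
t: 31.6
tool_pos: [0.5816, -0.0301, 0.1685]
tool_rot: [-0.853, 0.816, -1.404]
contact_force: [1.4, 0.6, 1.1]
opening: 0.022
```

```bash
python3 arc.py
```

```text
t 31.6 [ 27.7 -46.  105.6] F [1.4 0.6 1.1] ang pos 90.3 r 51.0 tool ang 91.9 tilt [ 0.01  -0.003 -1.   ] [-0.23 -0.35  2.11  0.13  0.9  -0.3 ]
```

servo_tool(
  delta_pos=[
    [0,0.001,-0.003],
  ],
  dr=[
    [0,0,0],
  ],
  grip=[0.26],
)

```text
t: 31.72
tool_pos: [0.58, -0.0302, 0.1671]
tool_rot: [-0.85, 0.816, -1.405]
contact_force: [1.6, 0.7, 1.6]
opening: 0.0223
```

```bash
python3 arc.py; python3 - <<'E'
from ov import *
p=ctrl.camera_params('wrist');im=ctrl.get_image('wrist')[:,:,::-1].copy()
for th in(1.45,1.57):
    ov(p,im,th)
cv2.imwrite('pics/w26.png',cv2.resize(im[220:460,180:480],None,fx=2.5,fy=2.5))
E
```

```text
t 31.725 [ 25.7 -46.1 105.1] F [1.6 0.7 1.6] ang pos 92.6 r 51.0 tool ang 91.8 tilt [ 0.012 -0.003 -1.   ] [-0.23 -0.36  2.12  0.13  0.89 -0.3 ]
```

View pics/w26.png

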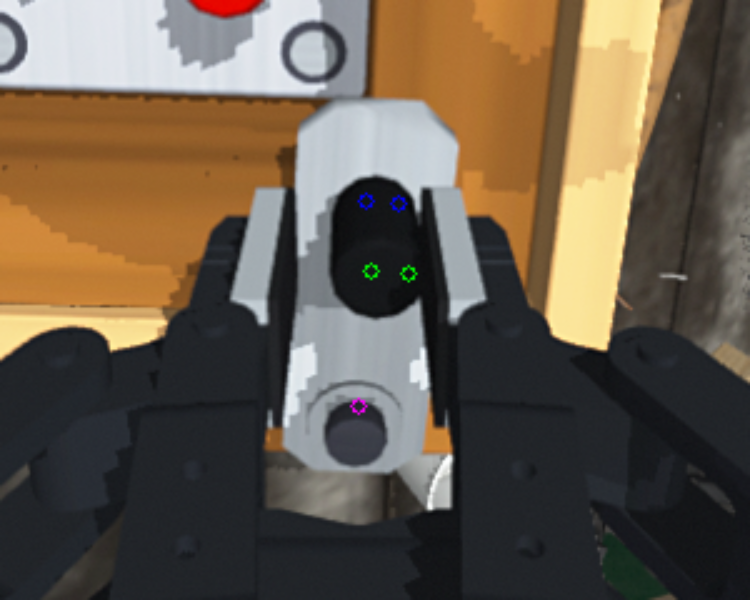

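servo_tool(
  delta_pos=[
    [0,0.001,-0.0025],
  ],
  dr=[
    [0,0,0],
  ],
  grip=[0.26],
)

```text
t: 31.9
tool_pos: [0.5781, -0.0305, 0.1649]
tool_rot: [-0.85, 0.816, -1.406]
contact_force: [1.0, 1.1, 2.7]
opening: 0.0223
```

```bash
python3 arc.py
```

```text
t 31.9 [ 23.  -46.4 104.1] F [1.  1.1 2.7] ang pos 95.6 r 50.9 tool ang 91.8 tilt [ 0.012 -0.004 -1.   ] [-0.23 -0.36  2.12  0.13  0.89 -0.3 ]
```

```bash
python3 - <<'E'
from ov import *
p=ctrl.camera_params('wrist');im=ctrl.get_image('wrist')[:,:,::-1].copy()
ov(p,im,1.57)
print(ctrl.get_obs()['contact_force'])
cv2.imwrite('pics/w27.png',cv2.resize(im[220:460,180:480],None,fx=2.5,fy=2.5))
E
```

```text
[1.05013604 0.04023731 4.25300786]
```

View pics/w27.png

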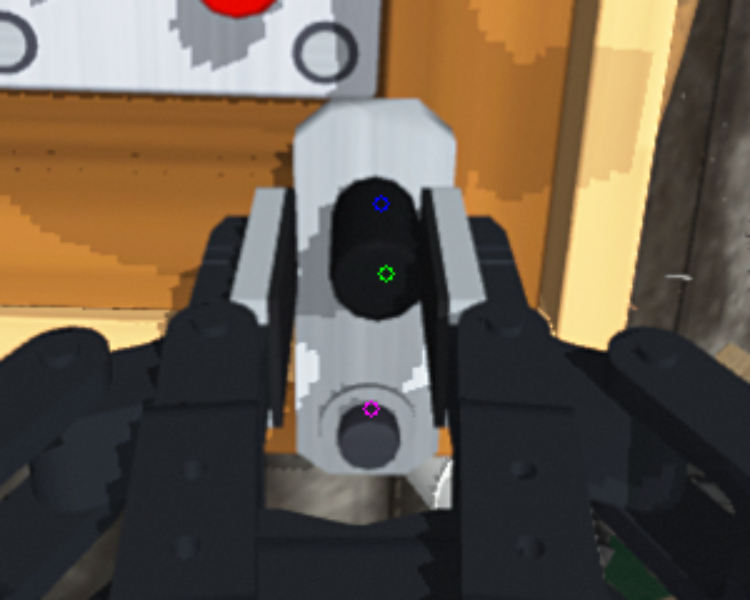

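servo_tool(
  delta_pos=[
    [0,-0.001,0],
    [0,0,0],
    [0,-0.03,0],
    [0,-0.05,0],
    [0,-0.05,0],
  ],
  dr=[
    [0,0,0],
    [0,0,0],
    [0,0,0],
    [0,0,0],
    [0,0,0],
  ],
  grip=[0.4,0.4,0.4,0.4,0.4],
)

```text
t: 32.58
tool_pos: [0.5098, -0.0287, 0.2718]
tool_rot: [-0.864, 0.834, -1.397]
contact_force: [0.4, 0.6, 0.3]
opening: 0.0342
```

servo_tool(
  delta_pos=[
    [0,-0.05,-0.02],
    [0,-0.04,-0.03],
    [0,0,0],
  ],
  dr=[
    [0,0,0],
    [0,0,0],
    [0,0,0],
  ],
  grip=[0.4,0.4,0.4],
)

```text
t: 32.95
tool_pos: [0.421, -0.0289, 0.3359]
tool_rot: [-0.861, 0.826, -1.403]
contact_force: [1.3, -0.2, -1.0]
opening: 0.0343
```

```bash
python3 - <<'E'
from ov import *
p=ctrl.camera_params('wrist');im=ctrl.get_image('wrist')[:,:,::-1].copy()
print(ctrl.get_obs()['contact_force'],ctrl.get_obs()['t'])
cv2.imwrite('pics/w28r.png',im)
ov(p,im,1.57)
cv2.imwrite('pics/w28.png',im)
for c in('scene','side'): cv2.imwrite(f'pics/{c}28.png',ctrl.get_image(c)[:,:,::-1])
E
```

```text
[ 0.54583648  0.11460121 -0.46893259] 33.0
```

View pics/w28.png

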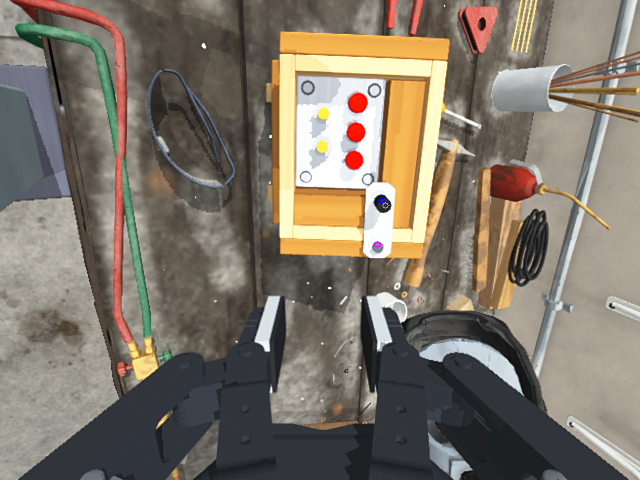

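View pics/scene28.png

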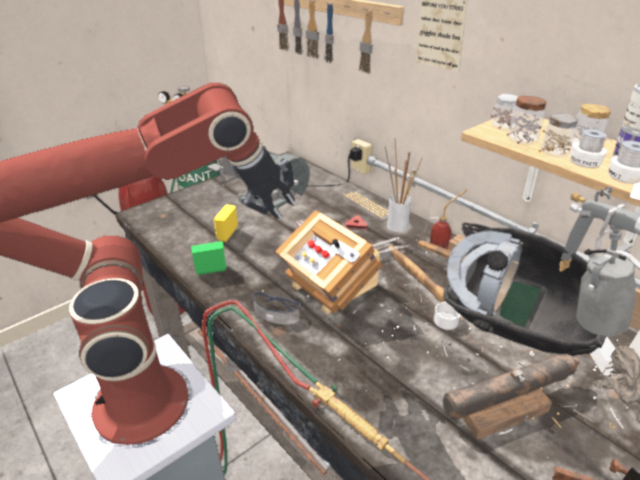

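```bash
python3 - <<'E'
import cv2
im=cv2.imread('pics/w28r.png')[165:275,330:450]; cv2.imwrite('pics/w28c.png',cv2.resize(im,None,fx=5,fy=5,interpolation=cv2.INTER_CUBIC))
E
```

```text
(no output)
```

View pics/w28c.png

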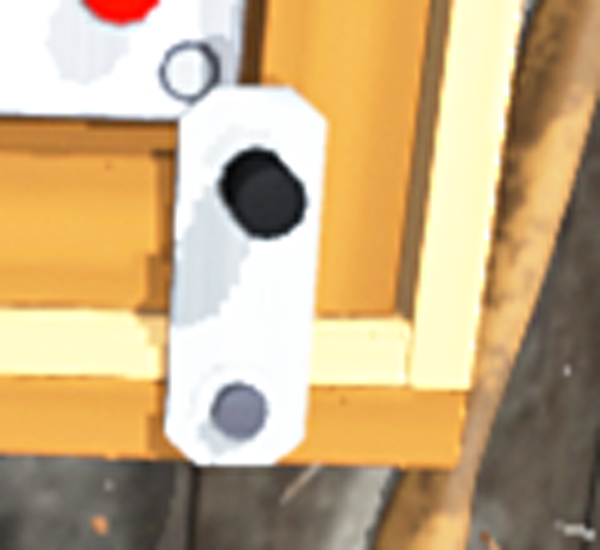

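```bash
python3 - <<'E'
from plan import *
p=ctrl.camera_params('wrist'); Rm,t=crate()
def bp(u,v,z):
    e,d=ray(p,[[330+u/5,165+v/5]]); e=tocr(e); d=d[0]@Rm; return (e+d*((z-e[2])/d[2]))
for n,a,b,z in(('barL',(168,410),(180,140),111),('barR',(307,420),(326,125),111),('farwall inner',(410,330),(442,20),103),('farwall outer',(470,385),(520,40),103),('rightwall inner (x)',(10,308),(408,320),103),('right wall out',(5,375),(410,385),103)):
    A,B=bp(*a,z),bp(*b,z); d=B-A; print(n,A.round(1),B.round(1),np.degrees(np.arctan2(d[1],d[0])).round(2))
E
```

```text
barL [  8.  -96.9 111. ] [  6.4 -36.1 111. ] 91.47
barR [ 39.2 -98.2 111. ] [ 37.1 -31.8 111. ] 91.81
farwall inner [ 62.  -78.8 103. ] [ 61.2  -9.9 103. ] 90.63
farwall outer [ 77.  -91.4 103. ] [ 78.3 -13.5 103. ] 89.04
rightwall inner (x) [-28.  -76.8 103. ] [ 61.3 -76.5 103. ] 0.19
right wall out [-28.5 -92.6 103. ] [ 63.4 -91.8 103. ] 0.5
```

```bash
python3 - <<'E'
from plan import *
for c,boxes in dict(scene=dict(tin=(430,300,462,334),glasses=(250,285,305,328)),side=dict(pliers=(200,285,252,338))).items():
    a=cv2.imread(f'pics/{c}0.png').astype(int);b=cv2.imread(f'pics/{c}28.png').astype(int)
    for n,(l,t,r,bb) in boxes.items(): print(n,abs(a-b)[t:bb,l:r].mean().round(2))
print(ctrl.finish_job(), ctrl.get_obs()['t'])
E
```

```text
tin 7.29
glasses 5.19
pliers 2.82
the job is handed in; nothing more can be done
the job is handed in; nothing more can be done
```

The job is done and handed in at about 33 s. Both chocks are in their gaps and the turn-button is across the corner, done in the order asked.

**Final checks:**
- **Chocks:** Both slid home after I let go. Pressing each one with closed fingers met solid resistance at the same tool height, 85.3 mm in the crate frame. In the wrist picture the long chock's top measured a few mm below the rim.
- **Turn-button:** It measured about 91.6° (1.60 rad) in the last wrist picture. That is at its stop and slightly past 1.57, covering the ends of both chocks.
- **Valve block:** The last picture shows it still in its near-left corner.
- **Arm:** It was clear of everything at hand-in, with contact force near zero.

**Things that disagreed or went less cleanly:**
- **Fingertip position:** The pictures showed the fingertips behind the TCP, not 14 mm ahead as the text says. My first close on the long chock therefore shut on air above it. I measured the tips again and regrasped.
- **Press forces:** While checking the long chock I first pressed on the far rim at about 40 N. I then pressed the chock itself to about 100 N at the wrist, which is under the 120 N limit but far more than the light push intended. The short chock got about 44 N. All three presses were with the fingertips, not the gripper body.
- **Bystanders:** I compared before and after pictures only by mean pixel difference: tin 7.3, glasses 5.2, pliers 2.8. The tin and glasses look unmoved, and I put those differences down to shading, but I did not measure their positions again. The arm never went close to the tin, glasses or pliers.

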